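# Unpack the sprung stock crate at the book stall

### The arm

A 6-joint arm with a two-finger parallel gripper is mounted at the origin on the work surface. World frame = base frame: x ahead of the robot, y to its left, z up, the work surface at z = 0. Lengths are in m, angles in degrees, forces in N, time in s.
With the tool pointing down it reaches from about 0.375 to 0.9 m from the base axis. Payload 3.1 kg.
Tool frame: the origin (TCP) lies between the finger pads; the fingertips stand bot.tip_extent ahead of it and the grasp point (between the pads) lies 2 mm behind it (bot.tip_extent is the distance from the TCP to the fingertips, in m); z points along the fingers, y is the direction in which the jaws open and shut (so a half turn about z gives the same grasp; the last joint's range is limited). The gripper opens to 87 mm and grips with 3 to 60 N. Pads are 19 mm wide; open, the fingers measure 117 mm over their backs; the gripper's body (75 mm by 190 mm) begins 51 mm behind the grasp point.
Start: joints at [-84.826, 30.224, 82.088, -0, 67.689, -10.227], TCP at [0.166, -0.603, 0.24] pointing down, gripper open.
Joint ranges: [-176.69, 176.69], [-43.24, 126.21], [12.49, 139.97], [-82, 262], [0, 151.66], [-163.58, 163.58]. Speed limits (degrees/s): [159.86, 159.86, 180, 180, 180, 180].

### API

Orientations are given as a 3x3 rotation matrix whose columns are the frame's x, y, z axes.
In Python, from rig import bot, imaging, recognise, masks_of, mark_of gives the robot as it stands.
- The arm moves only by the tool send_rows, never from a script. Its argument "plan" is a list that holds one entry, the list of rows, each a list of 5 numbers: the shift along the world's x, y, z normalised to -1 to 1, where 1 is 0.03 m, then the turn about the world's z normalised to -1 to 1, where 1 is 0.1 rad, then the closure, from -1 (fully open) to 1 (shut). A call has 1 to 20 rows; each row shifts and turns the commanded pose from where the row before left it; what a row does not reach is not made up. A row lasts 1/10 s, in which the tool goes at most 50 mm and 8.59 degrees, less where a joint would pass 70% of its speed; a pose out of reach is approached as far as the arm can. A call with a number of a shift or a turn outside -1 to 1 is refused whole. A call with a gripper value outside its range is refused whole. The fingers move at their own pace and stop on an object; the grip force is fixed at half the most. Time passes only in rows, so rows that do not move let the fingers close. It gives the time, the measured TCP pose, the force and the opening at its end, in the units of the state.
- bot.read_state(): the state, without advancing time (a new reading comes with each control period).
- imaging.capture(name): name is "scene" or "top" or "wrist"; returns a dict with "img" (480x640x3 uint8, blue, green, red), "mtx" (3x3 intrinsics, pixels), "distortion" ([k1, k2, p1, p2, k3] as OpenCV has them; the pictures are not rectified), "pose" (4x4, takes a point from camera to world coordinates); the wrist camera has in their place "T_tool_cam" (4x4, takes a point from camera to tool coordinates, whose origin is the TCP and whose axes are the flange's). Camera axes: x right, y down, z forward; pixel columns grow to the right and rows downward; lengths in m; the calibration is good to about 2 mm. A picture is of the moment at which its call begins: read the wrist's pose just before it. There is no depth.
- bot.hand_in(): hands the job in, once; it reports no verdict.
Trained networks look in the newest picture that a camera, given by its name, has taken for a name from the list of things; names that differ only in an ending like _2 or _b are one class to them, and where a whole thing is asked for, a point or a joint stands for the part that bears it (a point fixed in the world has none). Each returns a list of dicts, best first, with "conf" (0 to 1); they miss things now and then, are a little off and sometimes report something else, mostly with a low value. They report only what shows in the picture. A call takes as long as a camera call. They do not tell look-alikes from the thing itself.
- recognise(camera, target): "at" ([x, y, z] in m, in world coordinates, good to about 4 mm: the middle of the surface that is visible of it).
- masks_of(camera, target): "region" (480x640 bool, what is visible of it).
- mark_of(camera, target): "at" ([x, y, z] in m, in world coordinates, good to about 4 mm: a listed point, or the origin of a listed thing).
The state is a dict: "time_s": time; "joint_positions": joint angles; "qvel": joint speeds; "tau": joint torques, N m; "position": TCP position; "tcp_rot": TCP orientation; "force": force on the tool from outside, world axes, zero at the start; "moment": the same for the moment, N m; "opening": opening from 0.0 (shut) to 1.0 (fully open).
Only numpy, scipy, OpenCV 4.12 (cv2) and the standard library are available. Lean on these libraries where they do the work, as an engineer would, in place of code of your own. Each camera call takes 0.05 s, during which the arm holds its last target.

### The job

Unpack the stock crate for the stall: move the hardbacks lying in front of its end flap onto the cork mat, then push the spring bar's collar sideways with the forked tool (not with the fingers) so that the flap falls open, and put the tool back on the mat. Slide the lid out along its grooves until it is clear and lay it flat beside the crate on the table or on the open flap, then stand every pocket book from the crate upright in the wooden tray. At the end everything lies still in its place; leave the mug, the big books and the cash tin alone.

Things in the scene. Friction and masses are not known exactly. Their poses are not given: they have to be found in the camera images.
- crate: Fixed plywood stock crate, 156 (x) x 168 (y) x 125 mm high, walls and floor 8 mm. Origin: centre of its underside, z up. The flap is its -y end. Inside 140 mm in x, y -75 to +75 mm; 124 mm clear between the groove lips atop its x walls. The lid leaves only to -y, flap down. The spring bar's bracket: x -78 to -175 at y -44 to -56, end block x -150 to -175, y -56 to -112, z 76 to 112 mm.
- flap: End wall of the crate, 156 x 119 x 10 mm plywood, hinged along its lower edge. Origin on the hinge at crate (0, -86, 3) mm. Freed by the bar it falls outwards by itself within about 1 s and lies flat, reaching to crate y = -208 mm, its upper side about 15 mm above the table.
- flap_hinge (a joint): Angle of the flap: 0 upright and shut, 1.55 rad lying open (limit). Anything lying in front of it stops it on the way.
- bar: Steel spring bar, 10 mm thick, level along the crate's x at crate y = -92.5, z = 94 mm, just outside the flap. Its nose overlaps the flap's edge (crate x = -78) by 12 mm and so holds it shut. Round collar on it, 36 mm across, 6 mm thick. Origin: centre of the collar's flap-side face, crate x = -118 mm at rest; 40 mm of bare bar lie between it and the flap's edge, room for the fork.
- bar_slide (a joint): How far the bar is pressed sideways, along the crate's -x (away from the flap): 0 at rest, 0.022 m at its stop. The flap is free from 0.012 m. The spring needs 2 N to start and 6.4 N at the stop and returns the bar when let go (harmless once the flap is down).
- fork: Forked tool standing on the mat on two steel prongs, 117 mm tall, 0.16 kg. Prongs 20 (x) x 12 (y) x 46 mm high, 20 mm gap between them along its y (44 over all); steel bridge z 45 to 61; wooden handle 20 (x) x 32 (y), z 61 to 117 mm. Origin: at the foot, midway between the prongs; z up. The prongs straddle the bar from above and bear on the collar.
- lid: Sliding lid, wooden plate 135 (x) x 146 (y) x 8 mm, 0.18 kg; grip rib on its middle 60 (x) x 14 mm (y), 8 to 42 mm above the underside. Origin: centre of its underside. At the start in the grooves, axes as the crate's, origin at crate (0, 0, 108) mm, play 2.5 mm sideways, 3 mm upwards. Clear of the grooves when its origin is beyond crate y = -150 mm.
- pocket1: Small thick pocket book, 52 x 30 x 90 mm, bound in dark red, 0.12 kg, standing upright in the crate with its width (own x, 52 mm) across the crate. Origin: centre of its underside; x width, y thickness (30 mm), z height. One of two or three in the crate; None if absent.
- pocket2: Small thick pocket book, 52 x 30 x 90 mm, bound in dark red, 0.12 kg, standing upright in the crate with its width (own x, 52 mm) across the crate. Origin: centre of its underside; x width, y thickness (30 mm), z height. One of two or three in the crate; None if absent.
- pocket3: Small thick pocket book, 52 x 30 x 90 mm, bound in dark red, 0.12 kg, standing upright in the crate with its width (own x, 52 mm) across the crate. Origin: centre of its underside; x width, y thickness (30 mm), z height. One of two or three in the crate; None if absent.
- hardback1: Hardback lying flat in front of the crate's flap, 56 (own x) x 100 (own y) x 26 mm (z), dark red, 0.15 kg. Origin: centre of its underside. One or two of them; None if absent. Lying there it stops the flap half way. Somebody may push it 2 to 4 cm aside at any time.
- hardback2: Hardback lying flat in front of the crate's flap, 56 (own x) x 100 (own y) x 26 mm (z), dark red, 0.15 kg. Origin: centre of its underside. One or two of them; None if absent. Lying there it stops the flap half way. Somebody may push it 2 to 4 cm aside at any time.
- tray: Fixed shallow wooden tray, 160 (x) x 170 (y) mm outside, walls 6 mm thick and 30 mm high, floor 6 mm. Origin: centre of its underside.
- mat: Cork mat fixed on the table, 170 (x) x 180 (y) x 4 mm. Origin: centre of its underside.
- mug: White mug, 80 mm across, 90 mm high; not to be disturbed. Origin: centre of its underside.
- stack: Two big books lying on each other, 120 x 180 x 60 mm; not to be disturbed. Origin: centre of the underside.
- tin: Grey cash tin, 100 x 140 x 55 mm; not to be disturbed. Origin: centre of its underside.
Things that resemble listed ones, but are neither listed nor needed, are in the scene too. Several things look just like the mat: the one meant starts nearest to the robot's base. What is shaped like the hardback2 but turquoise is not meant.

How it is judged:
By the outcome, as a careful person would: the job done as asked, in the order asked, and still so for the second after the job is handed in, with the robot touching nothing.
Of pocket1, pocket2, pocket3 only 2 to 3 are there at a start; the rules pass over those that are not, and their reading is None.
Of hardback1, hardback2 only 1 to 2 are there at a start; the rules pass over those that are not, and their reading is None.
At some moment in a run one of hardback1, hardback2 may be knocked a few centimetres aside while the robot is not near it.
It also fails if it takes over 210 s, if anything falls off the work surface, if the arm or the gripper's body presses on something with over 40 N, if the wrist force passes 120 N, or if a joint passes its speed limit or range.

## Working session

There is one attempt and no reset: what is moved stays moved. The work goes in short steps, Python scripts to look and compute and a tool call to move; the robot and the scene stay as the last step left them, time stands still between calls to the robot, and variables do not carry over. Pictures are saved under pics/ and viewed, and the job is handed in when it is done.

Besides the shell and the picture viewer there is one more tool, called after "Request:" by a JSON object that holds its "method" and its "body", one argument or row to a line. send_rows: Moves the arm, as the interface text tells. Its arguments: {"type":"object","properties":{"plan":{"type":"array"}},"required":["plan"]}

```bash
ls; mkdir -p pics
python3 - <<'E'
from rig import bot, imaging, recognise, masks_of, mark_of
import cv2
print(bot.read_state(), bot.tip_extent)
for n in ["scene","top","wrist"]:
    c=imaging.capture(n); cv2.imwrite(f"pics/{n}0.png",c["img"]); print(n,c["mtx"].tolist(),c["distortion"],c.get("pose",c.get("T_tool_cam")))
for t in ["crate","flap","bar","fork","lid","pocket1","hardback1","tray","mat","mug","stack","tin"]:
  for cam in ["scene","top"]:
    print(t,cam,[(round(d["conf"],2),[round(float(v),3) for v in d["at"]]) for d in mark_of(cam,t)])
E
```

```text
pics
{'time_s': 0.0, 'joint_positions': array([-8.48267608e+01,  3.02780072e+01,  8.21564566e+01, -1.64978835e-03,
        6.76891983e+01, -1.02266892e+01]), 'qvel': array([-0.01431296,  0.05317331,  0.02649845, -0.05547448,  0.03389522,
        0.0556269 ]), 'tau': array([ 8.14771302e-04, -4.40034091e+01, -1.76592493e+01,  6.32966822e-02,
        5.82369359e-02, -1.69575246e-04]), 'position': array([ 0.1659351 , -0.60184562,  0.23858149]), 'tcp_rot': array([[ 9.64092865e-01,  2.65565242e-01, -2.21139212e-04],
       [ 2.65565094e-01, -9.64090541e-01,  2.14711436e-03],
       [ 3.57000723e-04, -2.12874449e-03, -9.99997670e-01]]), 'force': array([ 0.67999003, -0.33912772, -0.30449693]), 'moment': array([-0.00378386, -0.00216234,  0.02300648]), 'opening': 1.0017410944827299} 0.017
scene [[536.0906664518451, 0.0, 318.7504275353668], [0.0, 536.0906664518451, 246.43778425973255], [0.0, 0.0, 1.0]] [0.04685689 0.         0.         0.         0.        ] [[ 0.83702232  0.43357764 -0.33377248  1.00137258]
 [ 0.54700599 -0.67793809  0.49110528 -0.61535217]
 [-0.01334481 -0.59364163 -0.8046188
[... 1564 characters left out ...]
(0.76, [0.62, -0.237, 0.0])]
tray scene [(0.26, [0.765, 0.191, -0.001])]
tray top [(0.76, [0.506, 0.385, 0.004])]
mat scene [(0.9, [0.546, 0.196, 0.003]), (0.79, [0.486, 0.639, 0.003])]
mat top [(0.86, [0.486, 0.642, -0.004]), (0.64, [0.55, 0.193, -0.002])]
mug scene [(0.62, [0.778, -0.14, 0.0]), (0.42, [0.505, 0.385, 0.001])]
mug top [(0.76, [0.781, -0.139, -0.002]), (0.33, [0.578, -0.145, 0.003])]
stack scene [(0.78, [0.766, 0.191, -0.001]), (0.27, [0.618, -0.236, -0.001])]
stack top [(0.74, [0.585, -0.064, 0.109]), (0.69, [0.767, 0.187, -0.002]), (0.48, [0.782, -0.138, 0.001])]
tin scene [(0.8, [0.31, -0.433, -0.001]), (0.22, [0.547, 0.197, 0.001])]
tin top [(0.76, [0.303, -0.431, -0.0])]
```

View pics/scene0.png

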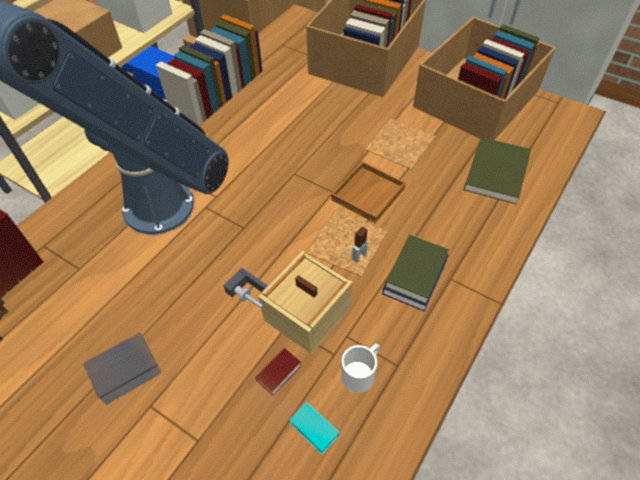

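View pics/top0.png

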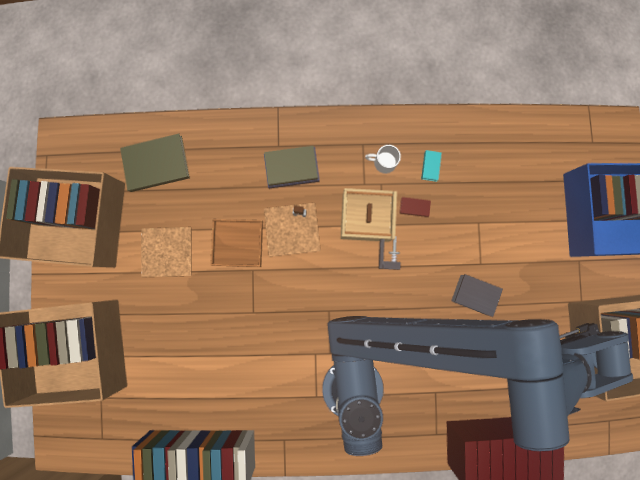

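View pics/wrist0.png

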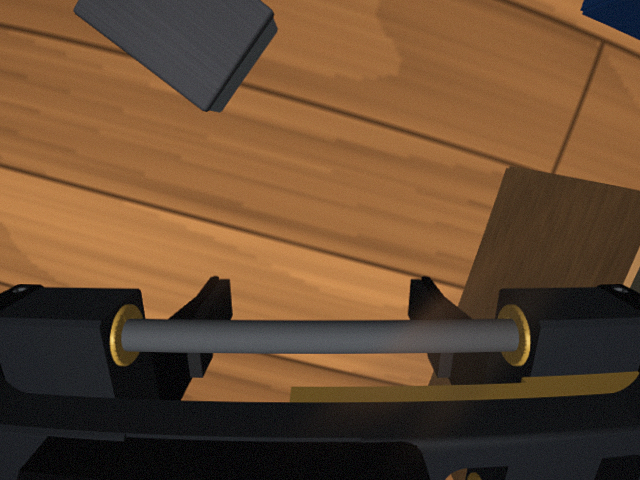

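One red hardback (scene 278,371; top 415,207), with a turquoise decoy (top 431,165). The mat is the nearer one, at top (292,230), and the fork stands on it at (299,211). The crate is at (369,214) with the bar at (392,252), and the tray is at (238,243). I'll refine the poses by fitting silhouettes.

```bash
cat > h.py <<'E'
from rig import bot, imaging, recognise, masks_of, mark_of
import cv2, numpy as np
from scipy.optimize import minimize
def cam(name):
    st=bot.read_state(); c=imaging.capture(name)
    if name=="wrist":
        T=np.eye(4);T[:3,:3]=st["tcp_rot"];T[:3,3]=st["position"];c["pose"]=T@c["T_tool_cam"]
    return c
def proj(c,P):
    W=np.linalg.inv(c["pose"]); rv,_=cv2.Rodrigues(W[:3,:3])
    return cv2.projectPoints(np.asarray(P,float).reshape(-1,1,3),rv,W[:3,3],np.array(c["mtx"]),np.array(c["distortion"]))[0].reshape(-1,2)
def ray(c,px,z):
    u=cv2.undistortPoints(np.array(px,float).reshape(-1,1,2),np.array(c["mtx"]),np.array(c["distortion"])).reshape(-1,2)
    d=np.c_[u,np.ones(len(u))]@c["pose"][:3,:3].T; o=c["pose"][:3,3]
    return o+d*((z-o[2])/d[:,2])[:,None]
def box(x,y,yaw,sx,sy,z0,z1,ox=0,oy=0):
    a=np.radians(yaw);R=np.array([[np.cos(a),-np.sin(a)],[np.sin(a),np.cos(a)]])
    q=np.array([[i*sx/2+ox,j*sy/2+oy] for i in(-1,1) for j in(-1,1)])@R.T+[x,y]
    return np.r_[np.c_[q,np.full(4,z0)],np.c_[q,np.full(4,z1)]]
def near(name,target,xy,z):
    best=None
    c=cam(name)
    for m in masks_of(name,target):
        ys,xs=np.nonzero(m["region"])
        if len(xs)<20: continue
        p=ray(c,[[xs.mean(),ys.mean()]],z)[0][:2]; d=np.linalg.norm(p-xy)
        if best is None or d<best[0]: best=(d,m["region"],m["conf"])
    return c,best
def fit(views,x0,sx,sy,z0,z1):
    S=4
    ms=[]
    for c,m in views:
        ys,xs=np.nonzero(m);a,b=xs.min()-15,ys.min()-15;w,h=xs.max()-a+15,ys.max()-b+15
        M=np.zeros((h*S,w*S),np.uint8)
        A=np.float32([[S,0,-a*S+(S-1)/2],[0,S,-b*S+(S-1)/2]])
        M=(cv2.warpAffine(m.astype(np.float32),A,(w*S,h*S))>.5).astype(np.uint8)
        ms.append((c,M,a,b))
    def f(p):
        s=0
        for c,M,a,b in ms:
            q=proj(c,box(*p,sx,sy,z0,z1)); q=(q-[a,b])*S+(S-1)/2
            I=np.zeros_like(M);cv2.fillConvexPoly(I,cv2.convexHull(np.round(q*16).astype(np.int32)),1,shift=4)
            s+=(I&M).sum()/max(1,(I|M).sum())
        return -s/len(ms)
    best=None
    for yaw in x0[2]:
        r=minimize(f,[x0[0],x0[1],yaw],method="Nelder-Mead",options=dict(initial_simplex=[[x0[0],x0[1],yaw],[x0[0]+.01,x0[1],yaw],[x0[0],x0[1]+.01,yaw],[x0[0],x0[1],yaw+8]],xatol=1e-4,fatol=1e-5))
        if best is None or r.fun<best.fun:best=r
    return np.round(best.x,4),round(-best.fun,3)
def find(t,xy,yaws,dims,names=("top","scene")):
    V=[]
    for n in names:
        c,b=near(n,t,xy,(dims[2]+dims[3])/2)
        if b is None or b[0]>.06: print(t,n,"miss",b and b[0]);continue
        V.append((c,b[1])); print("  ",t,n,b[2],fit([V[-1]],(xy[0],xy[1],yaws),*dims))
    if V: r=fit(V,(xy[0],xy[1],yaws),*dims); print(t,r); return r
E
python3 - <<'E'
from h import *
Y=(-30,0,30,60)
find("hardback1",(.619,-.236),Y,(.056,.1,0,.026))
find("crate",(.584,-.061),(-10,0,10),(.156,.168,0,.125))
find("lid",(.584,-.061),(-10,0,10),(.135,.146,.108,.116))
find("tray",(.506,.385),(-10,0,10),(.16,.17,0,.03))
find("mat",(.548,.196),(-10,0,10),(.17,.18,0,.004))
find("fork",(.602,.168),(-60,-30,0,30),(.02,.044,.004,.121))
for n in("scene","top"):
    c=cam(n)
    for t,p in(("a",(.6,-.15,.05)),("b",(.57,.19,.03))):
        u=proj(c,[p])[0].astype(int);k=c["img"][max(0,u[1]-60):u[1]+60,u[0]-80:u[0]+80]
        cv2.imwrite(f"pics/crop_{n}_{t}.png",cv2.resize(k,None,fx=5,fy=5,interpolation=cv2.INTER_CUBIC))
E
```

```text
hardback1 top 0.64 (array([ 0.618 , -0.2359, -8.7177]), np.float64(0.923))
   hardback1 scene 0.56 (array([ 0.6161, -0.2358, -8.8975]), np.float64(0.947))
hardback1 (array([ 0.6168, -0.2359, -8.4926]), np.float64(0.93))
   crate top 0.61 (array([  0.59  ,  -0.0611, -19.2428]), np.float64(0.617))
   crate scene 0.74 (array([ 0.5834, -0.0631, -5.1067]), np.float64(0.481))
crate (array([ 0.5831, -0.0628, -5.1216]), np.float64(0.546))
   lid top 0.9 (array([ 0.5896, -0.0622, -4.601 ]), np.float64(0.88))
   lid scene 0.79 (array([ 0.5747, -0.0594, -5.3288]), np.float64(0.877))
lid (array([ 0.5848, -0.0609, -3.9756]), np.float64(0.875))
   tray top 0.71 (array([ 0.5078,  0.3843, -2.7475]), np.float64(0.97))
   tray scene 0.64 (array([ 0.5069,  0.3839, -3.1524]), np.float64(0.969))
tray (array([ 0.5077,  0.3842, -3.1556]), np.float64(0.969))
   mat top 0.97 (array([0.5509, 0.1922, 5.3785]), np.float64(0.928))
   mat scene 0.79 (array([0.5512, 0.1947, 5.1452]), np.float64(0.818))
mat (array([0.5506, 0.1931, 5.1286]), np.float64(0.871))
   fork top 0.48 (array([  0.6072,   0.163 , -15.4405]), np.float64(0.782))
   fork scene 0.58 (array([0.6064, 0.16  , 1.2296]), np.float64(0.824))
fork (array([0.6062, 0.1619, 0.8206]), np.float64(0.784))
```

View pics/crop_scene_a.png

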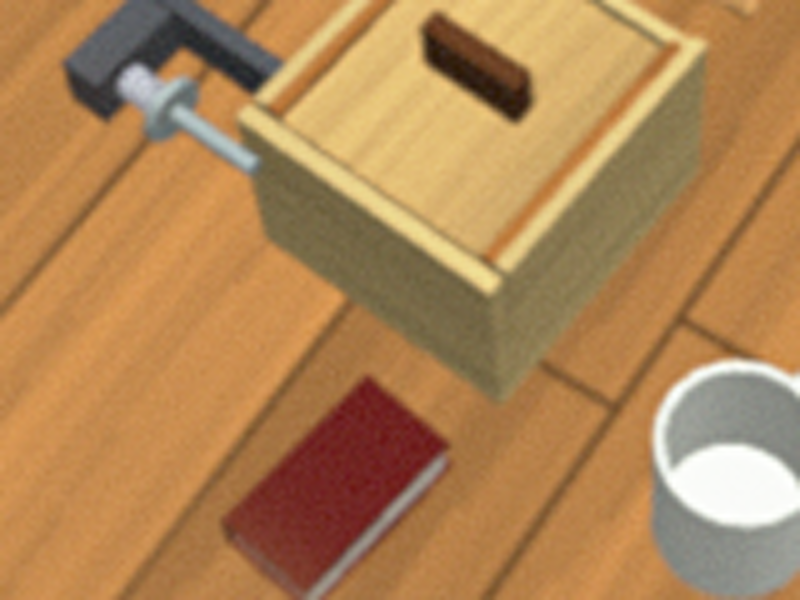

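View pics/crop_top_b.png

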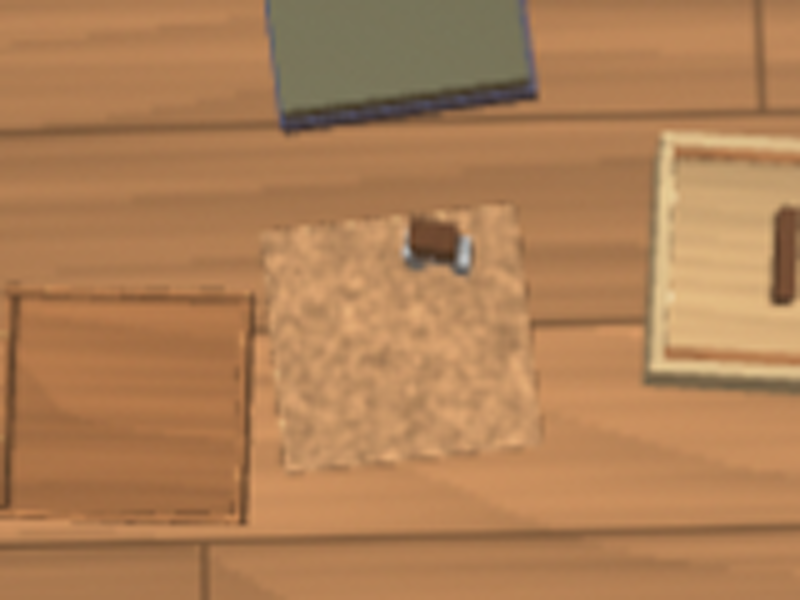

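View pics/crop_scene_b.png

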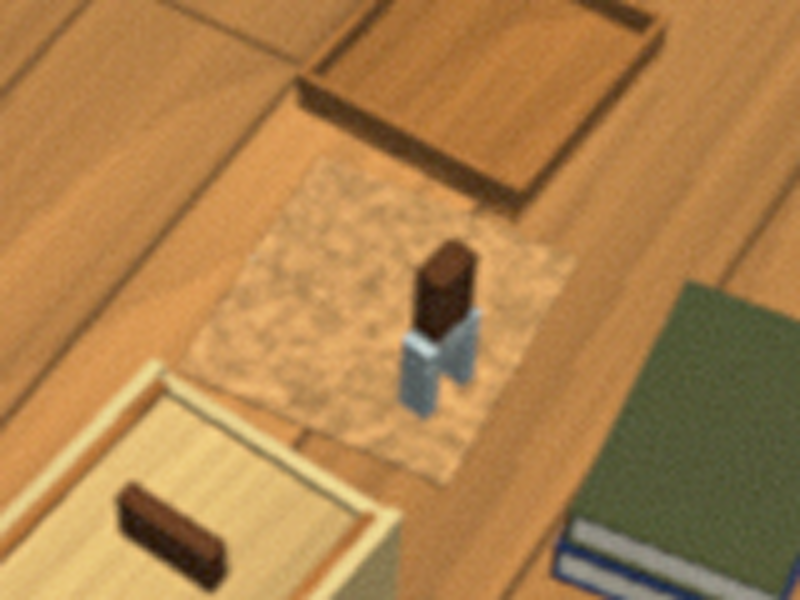

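The crop shows the hardback about 40 mm clear of the flap, the bar with its collar, and the fork's prongs spread roughly along world y. Now moving above the hardback.

Request:
{"method": "send_rows", "body": {
  "plan": [
    [[0.94,0.76,0,0.72,-1],[0.94,0.76,0,0.72,-1],[0.94,0.76,0,0.72,-1],[0.94,0.76,0,0.72,-1],[0.94,0.76,0,0.72,-1],[0.94,0.76,0,0.72,-1],[0.94,0.76,0,0.72,-1],[0.94,0.76,0,0.72,-1],[0.94,0.76,0,0.72,-1],[0.94,0.76,0,0.72,-1],[0.94,0.76,0,0.72,-1],[0.94,0.76,0,0.72,-1],[0.94,0.76,0,0.72,-1],[0.94,0.76,0,0.72,-1],[0.94,0.76,0,0.72,-1],[0.94,0.76,0,0.72,-1],[0,0,0,0,-1],[0,0,0,0,-1]]
  ]
}}

```text
time_s: 4.45
position: [0.6174, -0.237, 0.2393]
tcp_rot: [[0.148, 0.989, -0.001], [0.989, -0.148, -0.0], [-0.0, -0.001, -1.0]]
force: [-0.0, -0.4, -0.7]
opening: 0.997
```

```bash
cat >> h.py <<'E'
def st():
    s=bot.read_state();R=s["tcp_rot"]
    print("t",round(s["time_s"],2),"p",np.round(s["position"],4),"yaw",round(float(np.degrees(np.arctan2(R[1,0],R[0,0]))),2),"tilt",round(float(np.degrees(np.arccos(-R[2,2]))),2),"F",np.round(s["force"],1),"op",round(float(s["opening"]),3),"J",np.round(s["joint_positions"],1)); return s
E
python3 - <<'E'
from h import *
st()
find("hardback1",(.619,-.236),(-30,0,30),(.056,.1,0,.026),("top","wrist"))
c=cam("wrist");cv2.imwrite("pics/w1.png",c["img"])
E
```

```text
t 4.45 p [ 0.6174 -0.237   0.2393] yaw 81.49 tilt 0.05 F [-0.  -0.4 -0.7] op 0.997 J [-30.6  33.1  76.5  -0.   70.4 -22.1]
   hardback1 top 0.54 (array([ 0.6208, -0.1998, -0.8787]), np.float64(0.522))
hardback1 wrist miss 0.16044042852384208
hardback1 (array([ 0.6208, -0.1998, -0.8787]), np.float64(0.522))
```

View pics/w1.png

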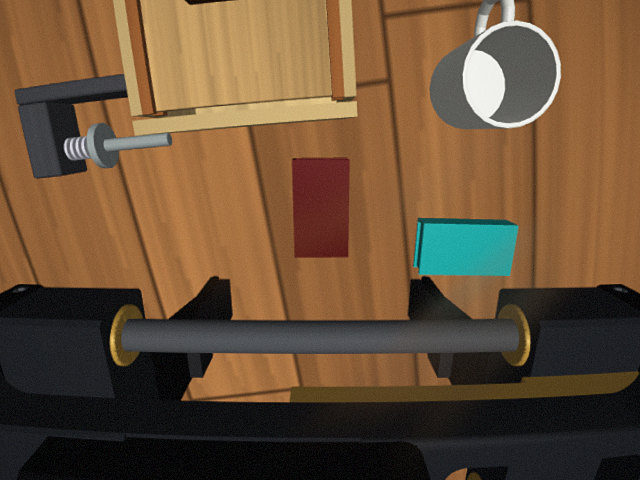

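The wrist view shows the red hardback at px (321,207), the bar at left (120,143), and the mug at upper right. Fitting its silhouette by colour.

```bash
cat >> h.py <<'E'
def redmask(c,box_=None,smin=130):
    h=cv2.cvtColor(c["img"],cv2.COLOR_BGR2HSV)
    m=((h[...,0]<6)|(h[...,0]>170))&(h[...,1]>smin)&(h[...,2]>40)
    return m
def biggest(m,xy=None,c=None,z=0,amin=150):
    n,l,s,ce=cv2.connectedComponentsWithStats(m.astype(np.uint8))
    o=[i for i in range(1,n) if s[i,4]>amin]
    if xy is not None: o.sort(key=lambda i:np.linalg.norm(ray(c,[ce[i]],z)[0][:2]-xy))
    else: o.sort(key=lambda i:-s[i,4])
    return (l==o[0]) if o else None
E
python3 - <<'E'
from h import *
for n in("wrist","top","scene"):
    c=cam(n);m=biggest(redmask(c),(.617,-.236),c,.02)
    if m is None: print(n,None);continue
    ys,xs=np.nonzero(m);print(n,m.sum(),xs.min(),xs.max(),ys.min(),ys.max(),fit([(c,m)],(.617,-.236,(-20,0)),.056,.1,0,.026))
E
```

```text
wrist 5329 292 348 158 256 (array([ 0.6179, -0.2362, -8.0801]), np.float64(0.957))
top 207 401 418 198 213 (array([ 0.6236, -0.233 , -2.0682]), np.float64(0.401))
scene 782 257 299 351 389 (array([ 0.6137, -0.2269, -4.1948]), np.float64(0.698))
```

Request:
{"method": "send_rows", "body": {
  "plan": [
    [[0.02,0.03,-1,0,-1],[0,0,-1,0,-1],[0,0,-1,0,-1],[0,0,-1,0,-1],[0,0,-1,0,-1],[0,0,-1,0,-1],[0,0,-0.8,0,-1],[0,0,-0.45,0,-1],[0,0,0,0,-1],[0,0,0,0,1],[0,0,0,0,1],[0,0,0,0,1],[0,0,0,0,1],[0,0,0,0,1],[0,0,0,0,1],[0,0,0,0,1],[0,0,0.5,0,1],[0,0,0.5,0,1]]
  ]
}}

```text
time_s: 6.65
position: [0.6173, -0.2365, 0.0522]
tcp_rot: [[0.149, 0.989, -0.001], [0.989, -0.149, 0.001], [0.001, -0.002, -1.0]]
force: [0.1, -0.2, -1.0]
opening: 0.638
```

```bash
python3 -c "
from h import *
st()"
```

```text
t 6.65 p [ 0.6173 -0.2365  0.0522] yaw 81.4 tilt 0.1 F [ 0.1 -0.2 -1. ] op 0.638 J [-30.6  46.4  83.7   0.   50.1 -22. ]
```

Request:
{"method": "send_rows", "body": {
  "plan": [
    [[0,0,1,0,1],[0,0,1,0,1],[0,0,1,0,1],[0,0,1,0,1],[0,0,1,0,1],[0,0,0.7,0,1],[0,0,0,0,1]]
  ]
}}

```text
time_s: 7.35
position: [0.6199, -0.2379, 0.2281]
tcp_rot: [[0.149, 0.989, 0.008], [0.989, -0.149, -0.005], [-0.003, 0.009, -1.0]]
force: [1.0, -0.5, -2.0]
opening: 0.642
```

Request:
{"method": "send_rows", "body": {
  "plan": [
    [[-0.21,0.97,0,-0.83,1],[-0.21,0.97,0,-0.83,1],[-0.21,0.97,0,-0.83,1],[-0.21,0.97,0,-0.83,1],[-0.21,0.97,0,-0.83,1],[-0.21,0.97,0,-0.83,1],[-0.21,0.97,0,-0.83,1],[-0.21,0.97,0,-0.83,1],[-0.21,0.97,0,-0.83,1],[-0.21,0.97,0,-0.83,1],[-0.21,0.97,0,-0.83,1],[-0.21,0.97,0,-0.83,1],[-0.21,0.97,0,-0.83,1],[-0.21,0.97,0,-0.83,1],[-0.21,0.97,0,-0.83,1],[-0.21,0.97,0,-0.83,1],[0,0,0,0,1],[0,0,0,0,1]]
  ]
}}

```text
time_s: 9.15
position: [0.5161, 0.229, 0.2222]
tcp_rot: [[0.995, 0.095, -0.002], [0.095, -0.995, -0.001], [-0.002, 0.001, -1.0]]
force: [-0.5, 0.7, -1.5]
opening: 0.64
```

```bash
python3 -c "
from h import *
st()
c=cam('wrist');cv2.imwrite('pics/w2.png',c['img'])
c=cam('scene');cv2.imwrite('pics/s2.png',c['img'])"
```

```text
t 9.15 p [0.5161 0.229  0.2222] yaw 5.47 tilt 0.1 F [-0.5  0.7 -1.5] op 0.64 J [12.6 26.8 91.9 -0.  61.4 97.2]
```

View pics/w2.png

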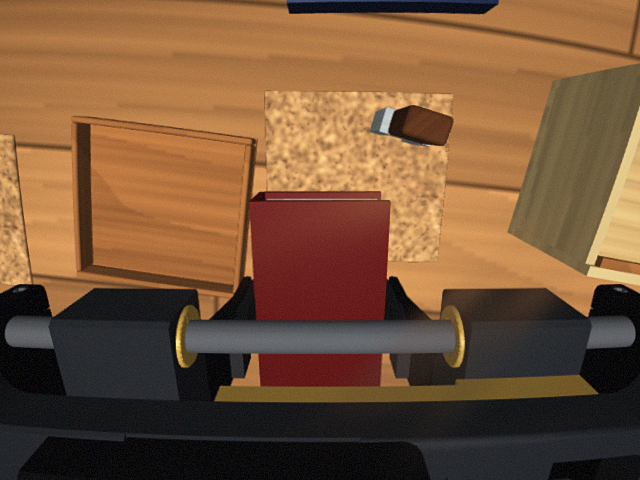

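View pics/s2.png

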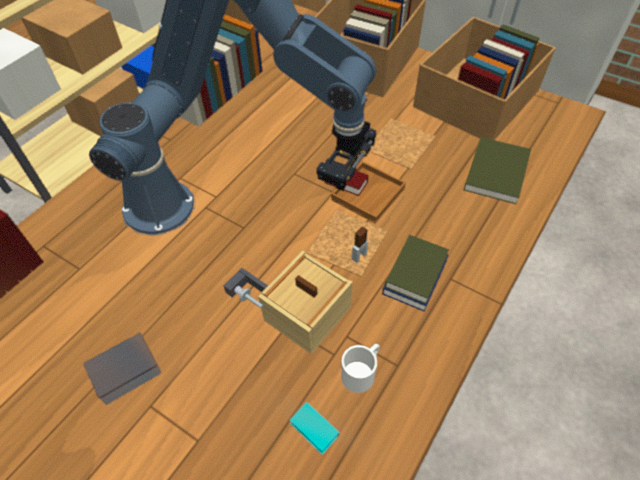

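Request:
{"method": "send_rows", "body": {
  "plan": [
    [[0.03,0.03,-1,0,1],[0,0,-1,0,1],[0,0,-1,0,1],[0,0,-1,0,1],[0,0,-1,0,1],[0,0,-0.8,0,1],[0,0,-0.4,0,1],[0,0,-0.3,0,1],[0,0,0,0,1],[0,0,0,0,1],[0,0,0,0,-0.5],[0,0,0,0,-0.5],[0,0,0,0,-0.5],[0,0,0,0,-0.5],[0,0,0.5,0,-0.5],[0,0,1,0,-0.5],[0,0,1,0,-0.5],[0,0,1,0,-0.5],[0,0,1,0,-0.5],[0,0,1,0,-0.5]]
  ]
}}

```text
time_s: 11.25
position: [0.5176, 0.2297, 0.1955]
tcp_rot: [[0.996, 0.093, 0.001], [0.093, -0.996, 0.0], [0.001, -0.0, -1.0]]
force: [0.2, 0.0, -0.3]
opening: 0.751
```

```bash
python3 -c "
from h import *
st()
c=cam('wrist');cv2.imwrite('pics/w3.png',c['img'])
m=biggest(redmask(c),(.517,.23),c,.03);print(fit([(c,m)],(.517,.23,(75,95)),.056,.1,.004,.03))
print([(d['conf'],d['at']) for d in mark_of('wrist','fork')])
"
```

```text
t 11.25 p [0.5176 0.2297 0.1955] yaw 5.32 tilt 0.06 F [ 0.2  0.  -0.3] op 0.751 J [12.6 28.9 93.3  0.  57.8 97.3]
(array([ 0.5197,  0.2295, 95.2938]), np.float64(0.933))
[(0.63, [0.6042, 0.1653, 0.005]), (0.62, [0.5036, 0.3846, 0.0012])]
```

View pics/w3.png

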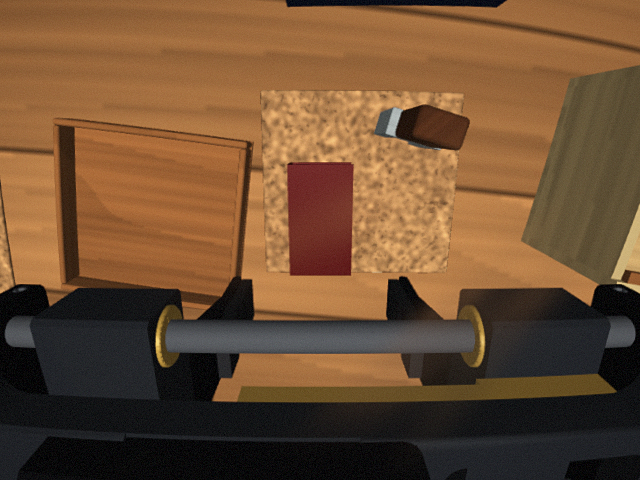

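Request:
{"method": "send_rows", "body": {
  "plan": [
    [[0.19,-0.14,0.11,0.91,-0.5],[0.19,-0.14,0.11,0.91,-0.5],[0.19,-0.14,0.11,0.91,-0.5],[0.19,-0.14,0.11,0.91,-0.5],[0.19,-0.14,0.11,0.91,-0.5],[0.19,-0.14,0.11,0.91,-0.5],[0.19,-0.14,0.11,0.91,-0.5],[0.19,-0.14,0.11,0.91,-0.5],[0.19,-0.14,0.11,0.91,-0.5],[0.19,-0.14,0.11,0.91,-0.5],[0.19,-0.14,0.11,0.91,-0.5],[0.19,-0.14,0.11,0.91,-0.5],[0.19,-0.14,0.11,0.91,-0.5],[0.19,-0.14,0.11,0.91,-0.5],[0.19,-0.14,0.11,0.91,-0.5],[0,0,0,0,-0.5],[0,0,0,0,-0.5]]
  ]
}}

```text
time_s: 13.05
position: [0.6028, 0.1667, 0.2422]
tcp_rot: [[0.115, 0.993, -0.001], [0.993, -0.115, 0.0], [-0.0, -0.001, -1.0]]
force: [-0.9, 0.0, -0.7]
opening: 0.748
```

```bash
python3 -c "
from h import *
st()
c=cam('wrist');cv2.imwrite('pics/w4.png',c['img'])
for y in (-15,-8,0):
    for z in(.004,.121):
        sx,sy=(.02,.032) if z>.1 else (.02,.044)
        print(y,z,proj(c,box(.604,.165,y,sx,sy,z,z))[:4].round().tolist())
for d in masks_of('wrist','fork'): print(d['conf'],d['region'].sum())
"
```

```text
t 13.05 p [0.6028 0.1667 0.2422] yaw 83.4 tilt 0.07 F [-0.9  0.  -0.7] op 0.748 J [ 5.2 30.1 81.8  0.  68.1 11.8]
-15 0.004 [[309.0, 227.0], [315.0, 187.0], [327.0, 230.0], [333.0, 190.0]]
-15 0.121 [[305.0, 257.0], [311.0, 217.0], [331.0, 261.0], [337.0, 221.0]]
-8 0.004 [[311.0, 229.0], [312.0, 188.0], [330.0, 229.0], [331.0, 189.0]]
-8 0.121 [[308.0, 259.0], [308.0, 219.0], [334.0, 260.0], [335.0, 219.0]]
0 0.004 [[314.0, 230.0], [309.0, 190.0], [332.0, 228.0], [328.0, 188.0]]
0 0.121 [[311.0, 261.0], [306.0, 221.0], [336.0, 258.0], [332.0, 218.0]]
0.64 1613
```

View pics/w4.png

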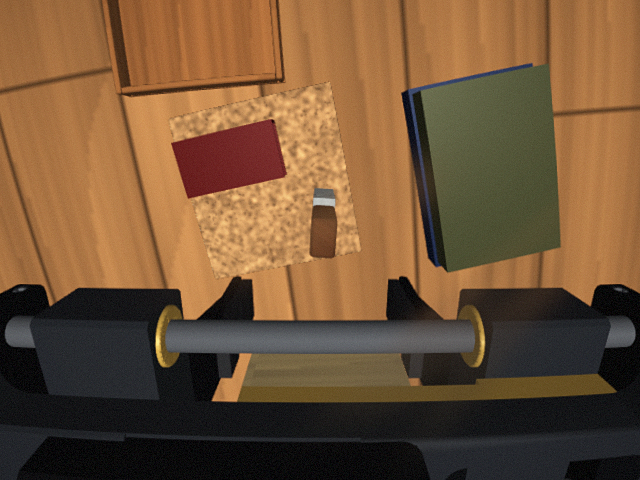

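```bash
python3 -c "
import cv2
i=cv2.imread('pics/w4.png')[170:290,270:390];cv2.imwrite('pics/w4c.png',cv2.resize(i,None,fx=5,fy=5,interpolation=cv2.INTER_CUBIC))"
```

```text
(no output)
```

View pics/w4c.png

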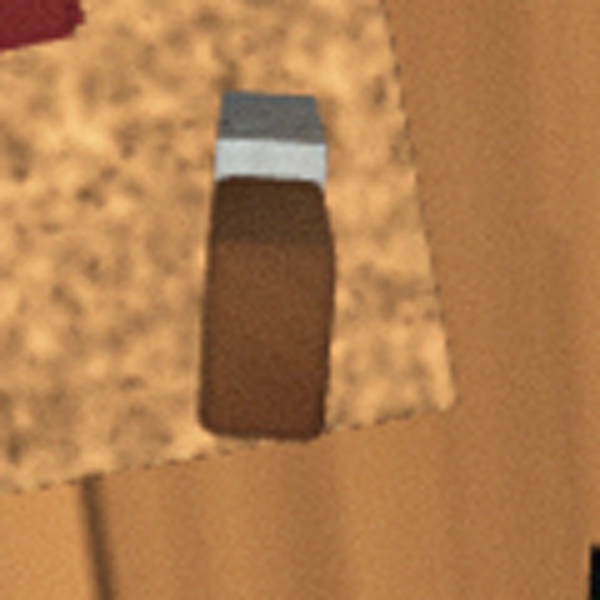

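Run:
```python
from h import *
c=cam('wrist')
q=ray(c,[[312.4,218],[337,219.6],[335,257.4],[310,255.6]],.121)
print(q.round(4),q.mean(0)); 
for a,b in((3,0),(2,1),(0,1),(3,2)):
    d=q[b]-q[a];print(np.linalg.norm(d),np.degrees(np.arctan2(d[1],d[0])))
st()
```

```text
[[0.5992 0.1827 0.121 ]
 [0.6174 0.1794 0.121 ]
 [0.6128 0.1498 0.121 ]
 [0.5938 0.1534 0.121 ]] [0.60582022 0.16633038 0.121     ]
0.029792320473720414 79.54833947919208
0.029985963896526222 81.2350046530445
0.018489167001753428 -10.35951303324769
0.019372326077910316 -10.89801547761761
t 13.2 p [0.6027 0.1669 0.2422] yaw 83.49 tilt 0.07 F [-0.2 -0.5  0.4] op 0.753 J [ 5.3 30.1 81.8  0.  68.1 11.8]
```

Request:
{"method": "send_rows", "body": {
  "plan": [
    [[0.1,-0.03,-1,-0.66,-0.5],[0,0,-1,0,-0.5],[0,0,-1,0,-0.5],[0,0,-1,0,-0.5],[0,0,-0.7,0,-0.5],[0,0,-0.43,0,-0.5],[0,0,0,0,-0.5],[0,0,0,0,1],[0,0,0,0,1],[0,0,0,0,1],[0,0,0,0,1],[0,0,0,0,1],[0,0,0,0,1],[0,0,0,0,1],[0,0,0,0,1]]
  ]
}}

```text
time_s: 14.7
position: [0.6063, 0.1658, 0.0887]
tcp_rot: [[0.178, 0.984, -0.0], [0.984, -0.178, 0.0], [-0.0, -0.0, -1.0]]
force: [-0.1, -0.9, 1.3]
opening: 0.23
```

```bash
python3 -c "
from h import *
st()
c=cam('wrist');cv2.imwrite('pics/w5.png',c['img'])"
```

```text
t 14.7 p [0.6063 0.1658 0.0887] yaw 79.74 tilt 0.01 F [-0.1 -0.9  1.3] op 0.23 J [ 5.1 41.5 88.1  0.  50.4 15.4]
```

View pics/w5.png

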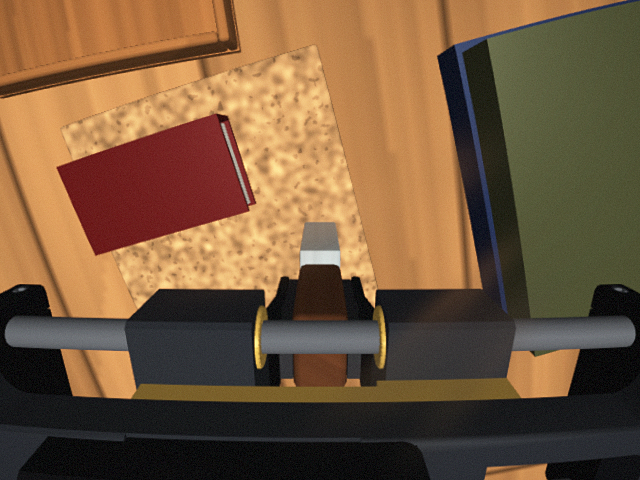

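```bash
python3 -c "
import cv2
i=cv2.imread('pics/w1.png')[60:195,0:180];cv2.imwrite('pics/w1c.png',cv2.resize(i,None,fx=4.4,fy=4.4,interpolation=cv2.INTER_CUBIC))
i=cv2.imread('pics/w1.png')[60:195,190:370];cv2.imwrite('pics/w1d.png',cv2.resize(i,None,fx=4.4,fy=4.4,interpolation=cv2.INTER_CUBIC))
i=cv2.imread('pics/top0.png')[180:280,330:430];cv2.imwrite('pics/t0d.png',cv2.resize(i,None,fx=6,fy=6,interpolation=cv2.INTER_CUBIC))"
```

```text
(no output)
```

View pics/w1c.png

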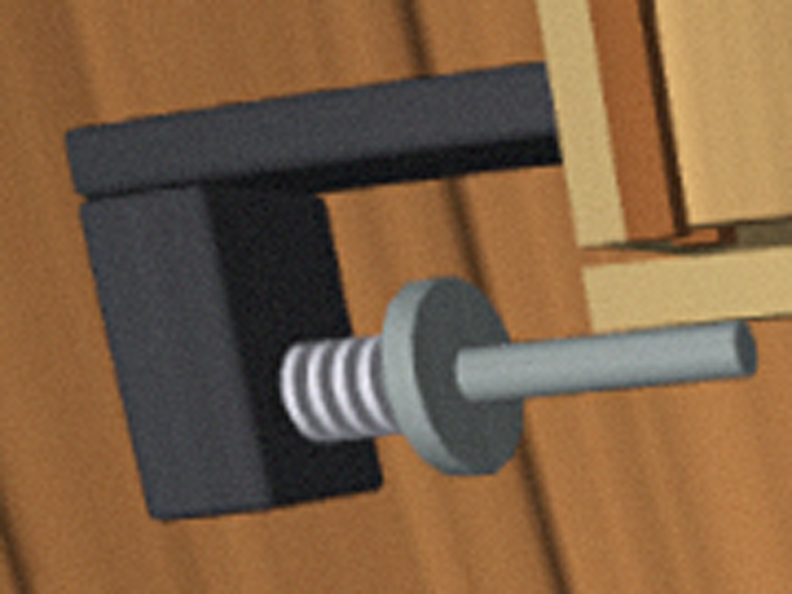

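View pics/w1d.png

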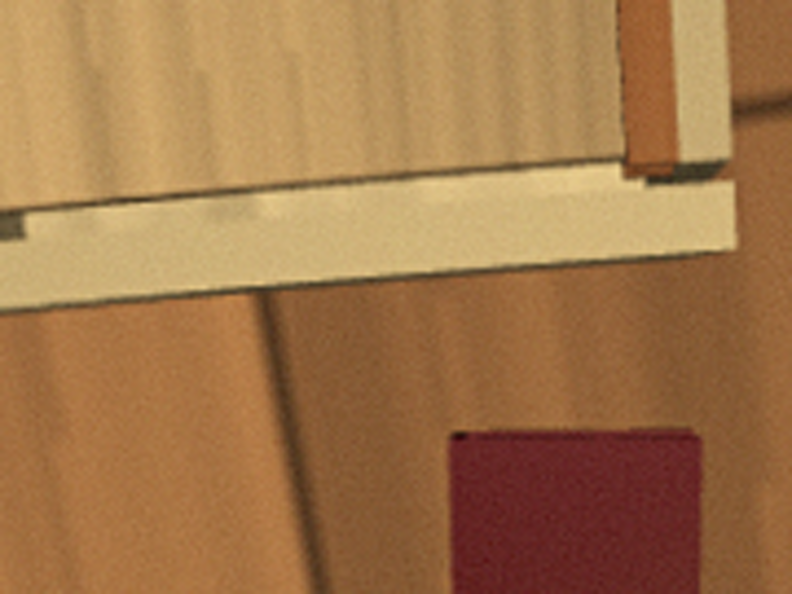

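View pics/t0d.png

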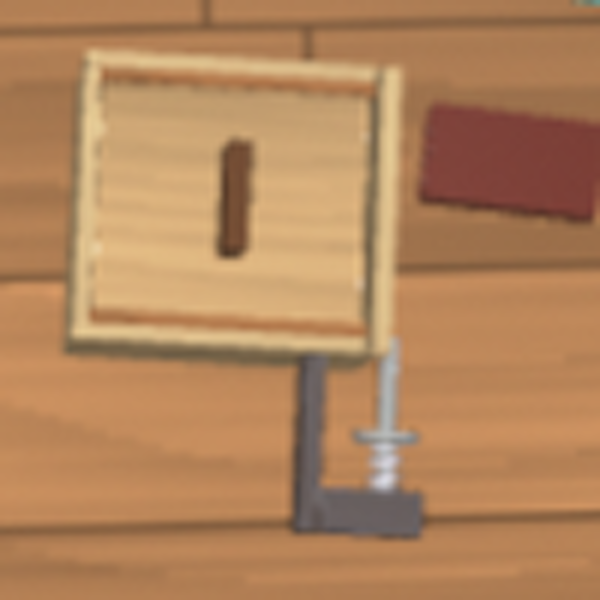

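Run:
```python
from h import *
from scipy.optimize import least_squares
ct=cam("top");cw=cam("wrist")
a=np.radians(81.49);T=np.eye(4);T[:3,:3]=np.array([[np.cos(a),np.sin(a),0],[np.sin(a),-np.cos(a),0],[0,0,-1]]);T[:3,3]=[.6174,-.237,.2393]
cw["pose"]=T@cw["T_tool_cam"]
W=[((-78,-84,125),(131.8,116.1)),((78,-84,125),(355.5,96.4)),((-175,-44,112),(15.5,90)),((-175,-112,112),(35.2,178.2)),((-150,-112,112),(61.8,174.3)),((-66,-92.5,94),(168.6,139.1)),((-118,-92.5,94),(106.8,144.8))]
Tp=[((-175,-112,112),(400.3,269.5)),((-150,-112,112),(400.5,262.5)),((-78,84,125),(341.3,236.7)),((78,84,125),(344.7,188.7))]
def wp(p,P):
    c,s=np.cos(p[2]),np.sin(p[2]);P=np.array(P)/1000
    return np.c_[P[:,0]*c-P[:,1]*s+p[0],P[:,0]*s+P[:,1]*c+p[1],P[:,2]]
def res(p,sets):
    return np.concatenate([((proj(c,wp(p,[s[0] for s in S]))-[s[1] for s in S])*(w)).ravel() for c,S,w in sets])
for nm,sets in(("w",[(cw,W,.9)]),("t",[(ct,Tp,3)]),("both",[(cw,W,.9),(ct,Tp,3)])):
    r=least_squares(res,[.584,-.061,-.08],args=(sets,),loss="soft_l1")
    print(nm,r.x[:2].round(4),np.degrees(r.x[2]).round(2),r.fun.round(1).tolist())
p=r.x
print(wp(p,[(-118,-92.5,94),(-98,-92.5,94),(0,0,108)]).round(4))
```

```text
w [ 0.5827 -0.0536] -2.41 [0.8, 7.5, 0.5, 0.1, -4.2, -0.4, -1.2, 0.8, 0.3, 0.6, 0.2, -4.3, -0.1, -1.7]
t [ 0.5815 -0.0633] -4.77 [-0.1, 2.2, 0.4, -0.1, 0.7, -0.7, -1.8, -0.3]
both [ 0.5833 -0.0567] -3.24 [0.8, 10.1, 0.3, 6.0, -3.9, 0.3, -1.8, 1.6, -0.3, 1.8, 0.1, -1.8, -0.3, 0.0, -1.7, -2.0, -1.9, -4.2, -3.6, -0.1, -9.9, 0.1]
[[ 0.4603 -0.1424  0.094 ]
 [ 0.4802 -0.1435  0.094 ]
 [ 0.5833 -0.0567  0.108 ]]
```

Run:
```python
from h import *
from scipy.optimize import least_squares
ct=cam("top");cw=cam("wrist")
a=np.radians(81.49);T=np.eye(4);T[:3,:3]=np.array([[np.cos(a),np.sin(a),0],[np.sin(a),-np.cos(a),0],[0,0,-1]]);T[:3,3]=[.6174,-.237,.2393]
cw["pose"]=T@cw["T_tool_cam"]
Tp=[((-175,-112,112),(400.3,269.5)),((-150,-112,112),(400.5,262.5)),((-78,84,125),(341.3,236.7)),((78,84,125),(344.7,188.7))]
def wp(p,P):
    c,s=np.cos(p[2]),np.sin(p[2]);P=np.array(P)/1000
    return np.c_[P[:,0]*c-P[:,1]*s+p[0],P[:,0]*s+P[:,1]*c+p[1],P[:,2]]
def res(p,sets,free=True):
    o=[]
    for c,S,w in sets:
        o.append(((proj(c,wp(p,[(s[0][0],p[3]*1000 if s[0][1]==-84 else s[0][1],s[0][2]) for s in S]))-[s[1] for s in S])*w).ravel())
    return np.concatenate(o)
W=[((-78,-84,125),(131.8,116.1)),((78,-84,125),(355.5,96.4)),((-175,-44,112),(15.5,90)),((-175,-112,112),(35.2,178.2)),((-150,-112,112),(61.8,174.3)),((-66,-92.5,94),(168.6,139.1)),((-118,-92.5,94),(106.8,144.8))]
for nm,sets in(("w",[(cw,W,.9)]),("t",[(ct,Tp,3)]),("both",[(cw,W,.9),(ct,Tp,3)])):
    r=least_squares(res,[.584,-.061,-.08,-.08],args=(sets,),loss="soft_l1",x_scale=[.01,.01,.05,.01])
    print(nm,r.x[:2].round(4),np.degrees(r.x[2]).round(2),r.x[3].round(4),r.fun.round(1).tolist())
    print(wp(r.x,[(-118,-92.5,94),(-98,-92.5,94),(0,0,108)]).round(4).tolist())
```

```text
w [ 0.5856 -0.0595] -4.41 -0.0755 [-0.0, 0.1, 1.1, -0.1, -2.6, -1.1, -1.9, 0.5, -0.3, 1.3, 1.0, -0.3, 0.4, 0.2]
[[0.4608, -0.1427, 0.094], [0.4808, -0.1442, 0.094], [0.5856, -0.0595, 0.108]]
t [ 0.5815 -0.0633] -4.77 -0.08 [-0.1, 2.2, 0.4, -0.1, 0.7, -0.7, -1.8, -0.3]
[[0.4562, -0.1456, 0.094], [0.4761, -0.1473, 0.094], [0.5815, -0.0633, 0.108]]
both [ 0.5847 -0.0602] -4.3 -0.0747 [-0.9, 0.4, 0.1, -0.2, -3.1, 0.3, -2.3, 1.8, -0.7, 2.5, 0.4, 0.8, -0.1, 1.4, -1.7, -1.5, -1.4, -3.7, -1.7, -2.9, -5.3, -2.6]
[[0.4601, -0.1436, 0.094], [0.48, -0.1451, 0.094], [0.5847, -0.0602, 0.108]]
```

Request:
{"method": "send_rows", "body": {
  "plan": [
    [[0,0,0.5,0,1],[0,0,1,0,1],[0,0,1,0,1],[0,0,1,0,1],[0,0,1,0,1],[0,0,0.9,0,1],[0,0,0,0,1],[-0.35,-0.86,0,0.09,1],[-0.35,-0.86,0,0.09,1],[-0.35,-0.86,0,0.09,1],[-0.35,-0.86,0,0.09,1],[-0.35,-0.86,0,0.09,1],[-0.35,-0.86,0,0.09,1],[-0.35,-0.86,0,0.08,1],[-0.35,-0.86,0,0.08,1],[-0.35,-0.86,0,0.08,1],[-0.35,-0.86,0,0.08,1],[-0.35,-0.86,0,0.08,1],[-0.35,-0.86,0,0.08,1],[0,0,0,0,1]]
  ]
}}

```text
time_s: 16.95
position: [0.479, -0.1462, 0.2498]
tcp_rot: [[0.08, 0.997, -0.002], [0.997, -0.08, -0.0], [-0.001, -0.002, -1.0]]
force: [0.7, -0.1, -1.4]
opening: 0.227
```

```bash
python3 -c "
from h import *
st()
c=cam('wrist');cv2.imwrite('pics/w6.png',c['img'])
c=cam('scene');cv2.imwrite('pics/s6.png',c['img'])"
```

```text
t 16.95 p [ 0.479  -0.1462  0.2498] yaw 85.39 tilt 0.11 F [ 0.7 -0.1 -1.4] op 0.227 J [-29.7  19.9  98.9  -0.1  61.3 -25.1]
```

View pics/w6.png

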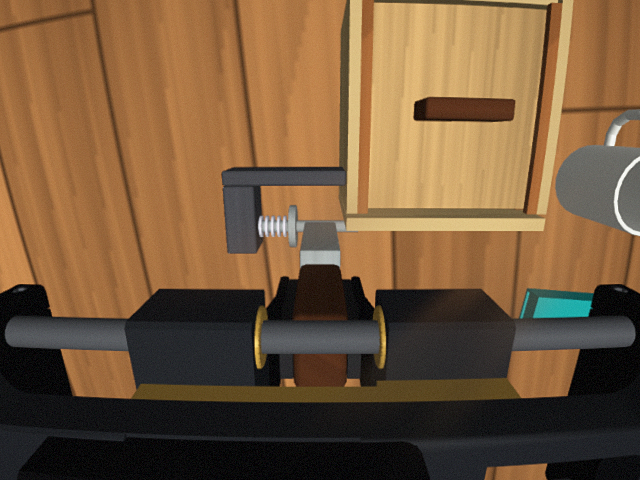

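View pics/s6.png

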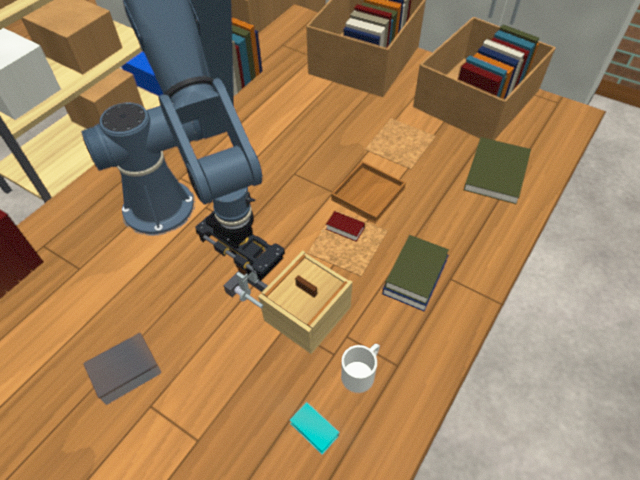

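```bash
cat >> h.py <<'E'
def crate2w(p,P):
    a=np.radians(p[2]);c,s=np.cos(a),np.sin(a);P=np.array(P,float)/1000
    return np.c_[P[:,0]*c-P[:,1]*s+p[0],P[:,0]*s+P[:,1]*c+p[1],P[:,2]]
E
python3 - <<'E'
from h import *
c=cam("wrist")
P=[(-78,-75,125),(78,-75,125),(78,84,125),(-78,84,125),(-175,-44,112),(-175,-112,112),(-150,-112,112),(-150,-56,112),(-66,-92.5,94),(-118,-92.5,94),(-30,-7,150),(30,-7,150),(30,7,150),(-30,7,150),(-118,-92.5,112),(-118,-92.5,76)]
im=cv2.resize(c["img"][60:280,210:590],None,fx=2.1,fy=2.1,interpolation=cv2.INTER_CUBIC)
for p,col in(((.5856,-.0595,-4.41),(0,0,255)),((.5835,-.0615,-4.5),(255,0,0))):
    for q in proj(c,crate2w(p,P)):
        u=((q-[210,60]+.5)*2.1).astype(int); cv2.circle(im,tuple(int(v) for v in u),3,col,1)
cv2.imwrite("pics/w6o.png",im)
E
```

```text
(no output)
```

View pics/w6o.png

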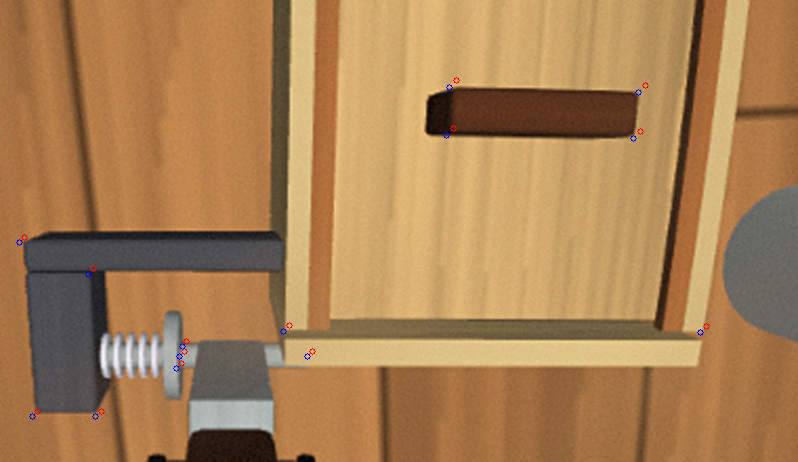

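Request:
{"method": "send_rows", "body": {
  "plan": [
    [[0,0,-0.8,0,1],[0,0,-0.8,0,1],[0,0,-0.8,0,1],[0,0,-0.5,0,1],[0,0,-0.27,0,1],[0,0,0,0,1],[0,0,0,0,1]]
  ]
}}

```text
time_s: 17.8
position: [0.481, -0.1436, 0.1559]
tcp_rot: [[0.076, 0.997, 0.001], [0.997, -0.076, -0.0], [-0.0, 0.001, -1.0]]
force: [0.9, 0.2, -2.0]
opening: 0.231
```

```bash
python3 -c "
from h import *
st()
c=cam('wrist');cv2.imwrite('pics/w7.png',c['img'][60:300,180:500])
c=cam('scene');cv2.imwrite('pics/s7.png',cv2.resize(c['img'][220:360,190:360],None,fx=4,fy=4))"
```

```text
t 17.8 p [ 0.481  -0.1436  0.1559] yaw 85.63 tilt 0.05 F [ 0.9  0.2 -2. ] op 0.231 J [-29.4  28.1 104.3   0.   47.5 -25. ]
```

View pics/w7.png

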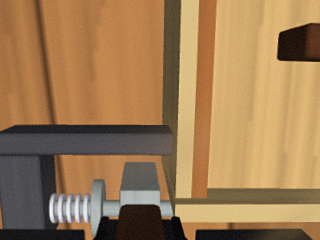

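View pics/s7.png

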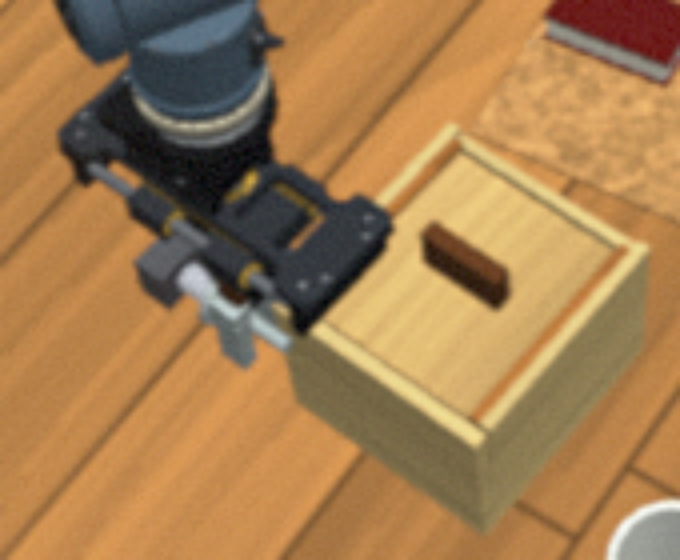

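Request:
{"method": "send_rows", "body": {
  "plan": [
    [[0,-0.07,0,0,1],[0,0,0,0,1],[-0.15,0.01,0,0,1],[-0.15,0.01,0,0,1],[-0.15,0.01,0,0,1],[-0.15,0.01,0,0,1],[-0.15,0.01,0,0,1],[-0.15,0.01,0,0,1],[-0.13,0.01,0,0,1],[0,0,0,0,1],[0,0,0,0,1]]
  ]
}}

```text
time_s: 19.0
position: [0.4508, -0.144, 0.1559]
tcp_rot: [[0.078, 0.997, 0.004], [0.997, -0.078, -0.0], [-0.0, 0.004, -1.0]]
force: [5.5, 2.5, -3.0]
opening: 0.227
```

```bash
python3 -c "
from h import *
st()
c=cam('wrist');cv2.imwrite('pics/w8.png',c['img'][60:300,180:500])
c=cam('scene');cv2.imwrite('pics/s8.png',cv2.resize(c['img'][220:360,190:360],None,fx=4,fy=4))"
```

```text
t 19.0 p [ 0.4508 -0.144   0.1559] yaw 85.52 tilt 0.2 F [ 5.5  2.5 -3. ] op 0.227 J [-3.130e+01  2.640e+01  1.084e+02  1.000e-01  4.510e+01 -2.690e+01]
```

View pics/w8.png

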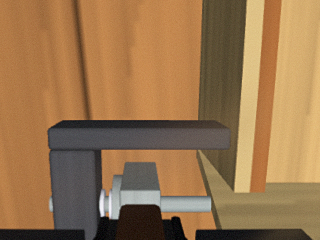

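View pics/s8.png

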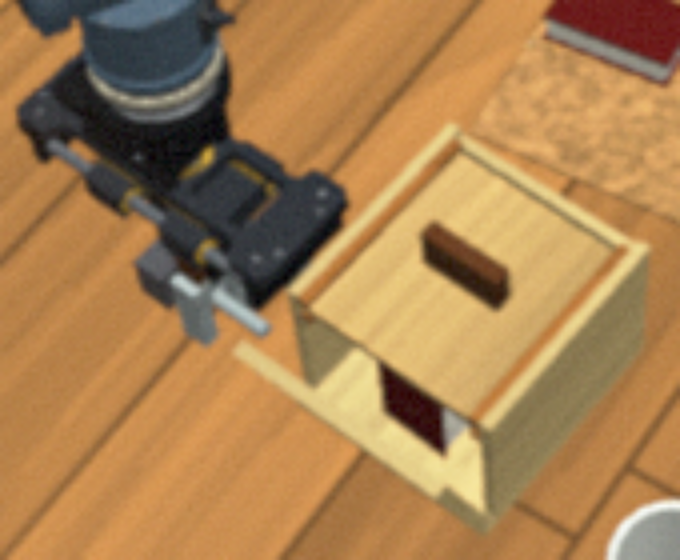

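The flap is falling and a pocket book shows at scene crop (415,405). I'll hold until the flap is down, then return the bar gently and lift out.

Request:
{"method": "send_rows", "body": {
  "plan": [
    [[0,0,0,0,1],[0,0,0,0,1],[0,0,0,0,1],[0,0,0,0,1],[0,0,0,0,1],[0,0,0,0,1],[0,0,0,0,1],[0,0,0,0,1],[0.2,-0.01,0,0,1],[0.2,-0.01,0,0,1],[0.2,-0.02,0,0,1],[0.2,-0.02,0,0,1],[0,0,0,0,1],[0,0,0.5,0,1],[0,0,1,0,1],[0,0,1,0,1],[0,0,0.7,0,1],[0,0,0,0,1]]
  ]
}}

```text
time_s: 20.9
position: [0.4739, -0.1461, 0.2537]
tcp_rot: [[0.077, 0.997, 0.003], [0.997, -0.077, -0.003], [-0.002, 0.003, -1.0]]
force: [0.2, 0.1, -2.2]
opening: 0.225
```

```bash
python3 -c "
from h import *
st()
c=cam('wrist');cv2.imwrite('pics/w9.png',c['img'])
c=cam('scene');cv2.imwrite('pics/s9.png',c['img'])"
```

```text
t 20.9 p [ 0.4739 -0.1461  0.2537] yaw 85.61 tilt 0.22 F [ 0.2  0.1 -2.2] op 0.225 J [-30.   19.1  99.4  -0.   61.2 -25.6]
```

View pics/w9.png

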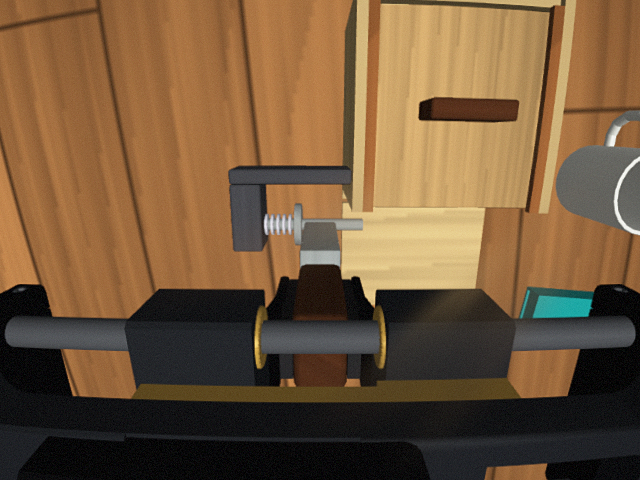

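View pics/s9.png

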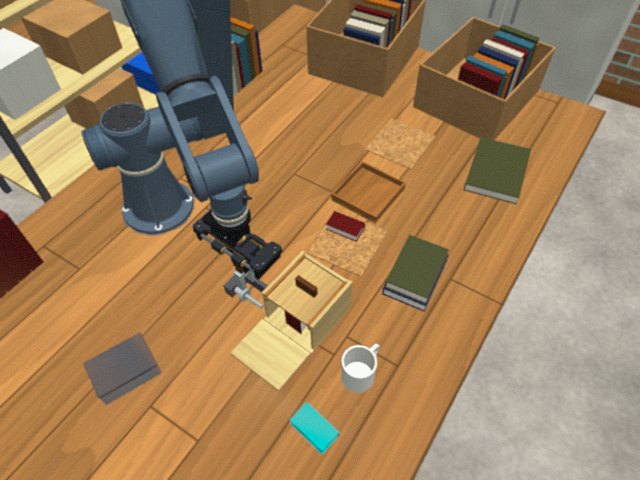

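Request:
{"method": "send_rows", "body": {
  "plan": [
    [[0.35,0.9,0,0,1],[0.35,0.9,0,0,1],[0.35,0.9,0,0,1],[0.35,0.9,0,0,1],[0.35,0.9,0,0,1],[0.35,0.9,0,0,1],[0.35,0.9,0,0,1],[0.35,0.9,0,0,1],[0.35,0.9,0,0,1],[0.35,0.9,0,0,1],[0.35,0.9,0,0,1],[0,0,0,0,1],[0,0,-1,0,1],[0,0,-1,0,1],[0,0,-1,0,1],[0,0,-1,0,1],[0,0,-0.7,0,1],[0,0,-0.4,0,1],[0,0,0,0,1],[0,0,0,0,1]]
  ]
}}

```text
time_s: 23.0
position: [0.589, 0.1511, 0.0984]
tcp_rot: [[0.077, 0.997, -0.001], [0.997, -0.077, -0.0], [-0.0, -0.001, -1.0]]
force: [-0.3, 0.5, -1.8]
opening: 0.229
```

```bash
python3 -c "
from h import *
st()"
```

```text
t 23.0 p [0.589  0.1511 0.0984] yaw 85.58 tilt 0.03 F [-0.3  0.5 -1.8] op 0.229 J [ 3.9 39.5 91.  -0.  49.6  8.3]
```

Request:
{"method": "send_rows", "body": {
  "plan": [
    [[0,0,-0.12,0,1],[0,0,-0.1,0,1],[0,0,-0.08,0,1],[0,0,0,0,1],[0,0,0,0,1]]
  ]
}}

```text
time_s: 23.5
position: [0.589, 0.1514, 0.0897]
tcp_rot: [[0.077, 0.997, 0.0], [0.997, -0.077, -0.0], [0.0, 0.0, -1.0]]
force: [-0.5, 0.1, -1.3]
opening: 0.235
```

```bash
python3 -c "
from h import *
st()
c=cam('wrist');cv2.imwrite('pics/w10.png',c['img'])"
```

```text
t 23.5 p [0.589  0.1514 0.0897] yaw 85.59 tilt 0.01 F [-0.5  0.1 -1.3] op 0.235 J [ 3.9 40.2 91.2 -0.  48.5  8.3]
```

View pics/w10.png

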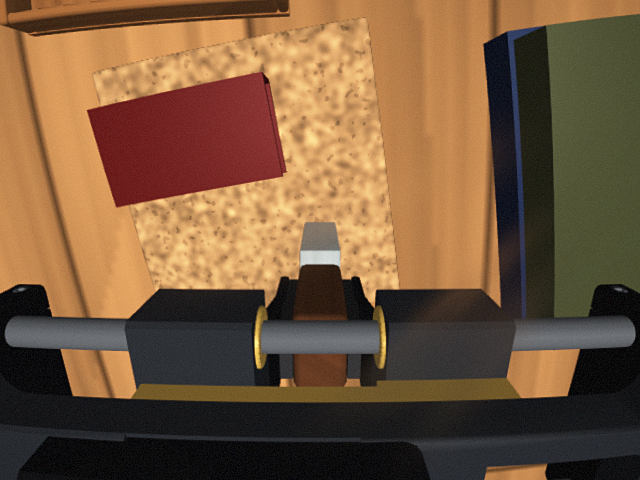

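Request:
{"method": "send_rows", "body": {
  "plan": [
    [[0,0,-0.03,0,1],[0,0,0,0,1],[0,0,0,0,0.2],[0,0,0,0,-0.2],[0,0,0,0,-0.3],[0,0,0,0,-0.3],[0,0,0,0,-0.3],[0,0,0.5,0,-0.3],[0,0,1,0,-0.3],[0,0,1,0,-0.3],[0,0,1,0,-0.3],[0,0,1,0,-0.3],[0,0,1,0,-0.3],[0,0,0,0,-0.3]]
  ]
}}

```text
time_s: 24.95
position: [0.5919, 0.1517, 0.2599]
tcp_rot: [[0.077, 0.997, 0.012], [0.997, -0.077, 0.001], [0.002, 0.011, -1.0]]
force: [-0.4, -0.5, -0.6]
opening: 0.652
```

```bash
python3 -c "
from h import *
st()
c=cam('wrist');cv2.imwrite('pics/w11.png',c['img'])"
```

```text
t 24.95 p [0.5919 0.1517 0.2599] yaw 85.6 tilt 0.66 F [-0.4 -0.5 -0.6] op 0.652 J [ 3.9 27.6 83.4  0.  68.3  8.3]
```

View pics/w11.png

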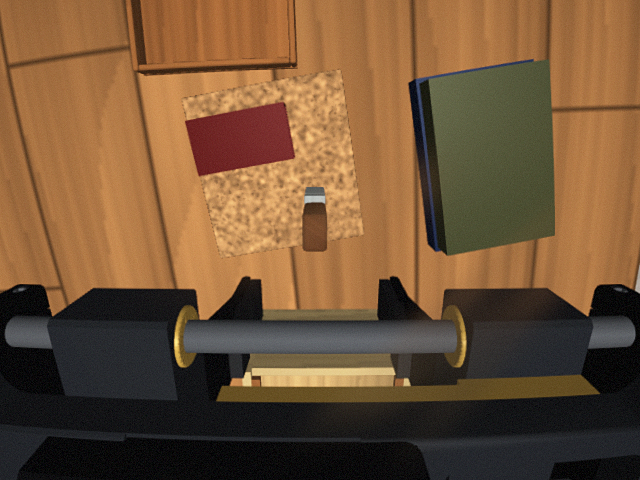

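The fork stands upright on the mat (315,220), next to the hardback (240,140). On to the lid rib.

Request:
{"method": "send_rows", "body": {
  "plan": [
    [[-0.02,-0.44,0,-0.98,-0.3],[-0.02,-0.44,0,-0.98,-0.3],[-0.02,-0.44,0,-0.98,-0.3],[-0.02,-0.44,0,-0.98,-0.3],[-0.02,-0.44,0,-0.98,-0.3],[-0.02,-0.44,0,-0.98,-0.3],[-0.02,-0.44,0,-0.98,-0.3],[-0.02,-0.44,0,-0.98,-0.3],[-0.02,-0.44,0,-0.98,-0.3],[-0.02,-0.44,0,-0.98,-0.3],[-0.02,-0.44,0,-0.98,-0.3],[-0.02,-0.44,0,-0.98,-0.3],[-0.02,-0.44,0,-0.98,-0.3],[-0.02,-0.44,0,-0.98,-0.3],[-0.02,-0.44,0,-0.98,-0.3],[-0.02,-0.44,0,-0.98,-0.3],[0,0,0,0,-0.3],[0,0,0,0,-0.3]]
  ]
}}

```text
time_s: 26.8
position: [0.5787, -0.0595, 0.2529]
tcp_rot: [[0.997, -0.073, -0.002], [-0.073, -0.997, 0.001], [-0.002, -0.001, -1.0]]
force: [-0.1, -0.1, 0.3]
opening: 0.654
```

Run:
```python
from h import *
st()
c=cam('wrist')
P=[(-78,-75,125),(78,-75,125),(78,84,125),(-78,84,125),(-30,-7,150),(30,-7,150),(30,7,150),(-30,7,150)]
im=c["img"].copy()
for q in proj(c,crate2w((.5835,-.0615,-4.5),P)): cv2.circle(im,tuple(int(round(v)) for v in q),3,(255,0,0),1)
cv2.imwrite("pics/w12.png",im)
```

```text
t 26.8 p [ 0.5787 -0.0595  0.2529] yaw -4.18 tilt 0.13 F [-0.1 -0.1  0.3] op 0.654 J [-16.9  26.   87.5   0.   66.6  77.3]
```

View pics/w12.png

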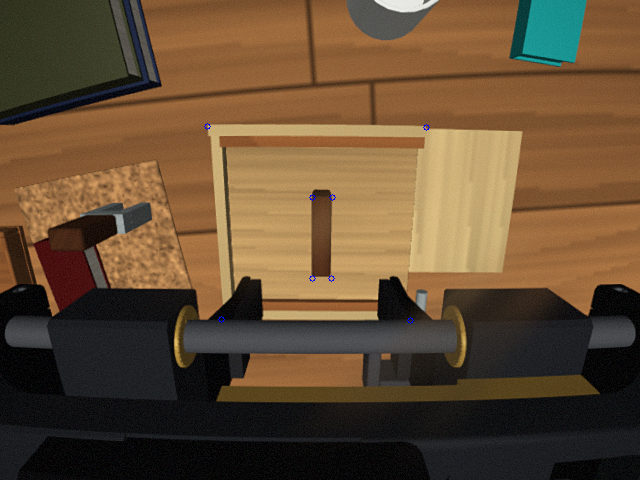

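Request:
{"method": "send_rows", "body": {
  "plan": [
    [[0.2,-0.07,-1,0,-0.3],[0,0,-1,0,-0.3],[0,0,-1,0,-0.3],[0,0,-0.5,0,-0.3],[0,0,-0.3,0,-0.3],[0,0,0,0,-0.3],[0,0,0,0,-0.3]]
  ]
}}

```text
time_s: 27.55
position: [0.586, -0.0617, 0.1402]
tcp_rot: [[0.997, -0.073, 0.001], [-0.073, -0.997, -0.0], [0.001, 0.0, -1.0]]
force: [-0.5, -0.3, 1.1]
opening: 0.651
```

Run:
```python
from h import *
st()
```

```text
t 27.55 p [ 0.586  -0.0617  0.1402] yaw -4.2 tilt 0.07 F [-0.5 -0.3  1.1] op 0.651 J [-16.9  34.8  92.5   0.   52.6  77.3]
```

Request:
{"method": "send_rows", "body": {
  "plan": [
    [[0,0,-0.07,0,-0.3],[0,0,0,0,1],[0,0,0,0,1],[0,0,0,0,1],[0,0,0,0,1],[0,0,0,0,1],[0,0,0,0,1],[0,0,0,0,1],[0,0,0.05,0,1],[-0.02,-0.25,0,0,1],[-0.02,-0.25,0,0,1],[-0.02,-0.25,0,0,1]]
  ]
}}

```text
time_s: 28.75
position: [0.5835, -0.0853, 0.1388]
tcp_rot: [[0.997, -0.074, -0.0], [-0.074, -0.997, -0.0], [-0.0, 0.0, -1.0]]
force: [-0.5, 0.9, -2.9]
opening: 0.157
```

Run:
```python
from h import *
st()
c=cam('wrist');cv2.imwrite("pics/w13.png",c["img"])
```

```text
t 28.75 p [ 0.5835 -0.0853  0.1388] yaw -4.26 tilt 0.02 F [-0.5  0.9 -2.9] op 0.157 J [-19.2  35.   92.4  -0.   52.6  75.1]
```

View pics/w13.png

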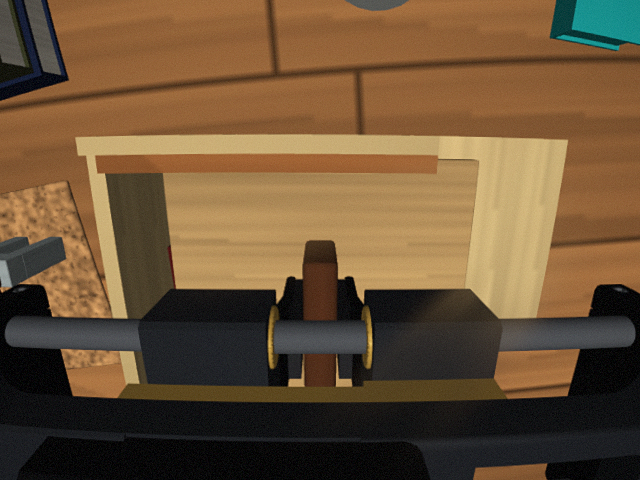

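Request:
{"method": "send_rows", "body": {
  "plan": [
    [[-0.04,-0.5,0,0,1],[-0.05,-0.6,0,0,1],[-0.05,-0.6,0,0,1],[-0.05,-0.6,0,0,1],[-0.05,-0.6,0,0,1],[-0.05,-0.6,0,0,1],[-0.05,-0.6,0,0,1],[-0.05,-0.6,0,0,1],[-0.05,-0.6,0,0,1],[0,0,0,0,1],[0,0,0,0,1]]
  ]
}}

```text
time_s: 29.9
position: [0.5702, -0.2437, 0.1389]
tcp_rot: [[0.997, -0.075, -0.0], [-0.075, -0.997, 0.001], [-0.0, -0.001, -1.0]]
force: [-1.0, -0.1, -2.4]
opening: 0.157
```

Run:
```python
from h import *
st()
c=cam('wrist');cv2.imwrite("pics/w14.png",c["img"])
c=cam('scene');cv2.imwrite("pics/s14.png",c["img"])
```

```text
t 29.9 p [ 0.5702 -0.2437  0.1389] yaw -4.32 tilt 0.05 F [-1.  -0.1 -2.4] op 0.157 J [-33.5  36.9  87.8   0.   55.3  60.8]
```

View pics/w14.png

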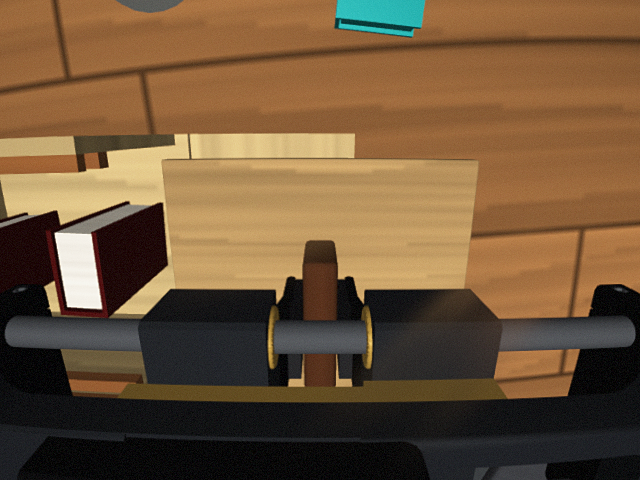

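View pics/s14.png

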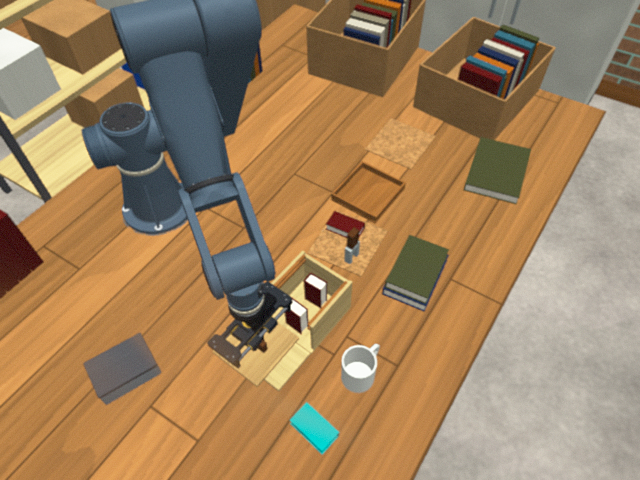

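Request:
{"method": "send_rows", "body": {
  "plan": [
    [[0.02,-0.07,-0.7,0,1],[0,0,-0.7,0,1],[0,0,-0.7,0,1],[0,0,-0.5,0,1],[0,0,-0.25,0,1],[0,0,0,0,1],[0,0,0,0,1]]
  ]
}}

```text
time_s: 30.7
position: [0.5716, -0.2456, 0.0541]
tcp_rot: [[0.997, -0.074, 0.001], [-0.074, -0.997, -0.001], [0.001, 0.0, -1.0]]
force: [0.1, -0.2, -1.3]
opening: 0.161
```

Run:
```python
from h import *
st()
```

```text
t 30.7 p [ 0.5716 -0.2456  0.0541] yaw -4.23 tilt 0.06 F [ 0.1 -0.2 -1.3] op 0.161 J [-33.5  44.1  89.9   0.   46.   60.7]
```

Request:
{"method": "send_rows", "body": {
  "plan": [
    [[0,0,-0.1,0,1],[0,0,-0.1,0,1],[0,0,-0.05,0,1],[0,0,0,0,1],[0,0,0,0,1]]
  ]
}}

```text
time_s: 31.2
position: [0.571, -0.2456, 0.0461]
tcp_rot: [[0.997, -0.074, 0.0], [-0.074, -0.997, -0.0], [0.0, 0.0, -1.0]]
force: [0.3, -0.2, -1.3]
opening: 0.16
```

Run:
```python
from h import *
st()
```

```text
t 31.2 p [ 0.571  -0.2456  0.0461] yaw -4.26 tilt 0.0 F [ 0.3 -0.2 -1.3] op 0.16 J [-33.6  44.8  90.    0.   45.2  60.7]
```

Request:
{"method": "send_rows", "body": {
  "plan": [
    [[0,0,-0.05,0,1],[0,0,0,0,1],[0,0,0,0,0.3],[0,0,0,0,-0.1],[0,0,0,0,-0.3],[0,0,0,0,-0.3],[0,0,0,0,-0.3],[0,0,0.3,0,-0.3],[0,0,0.8,0,-0.3],[0,0,1,0,-0.3],[0,0,1,0,-0.3],[0,0,1,0,-0.3],[0,0,1,0,-0.3],[0,0,1,0,-0.3],[0,0,0.8,0,-0.3],[0,0,0,0,-0.3]]
  ]
}}

```text
time_s: 32.8
position: [0.5731, -0.2467, 0.2565]
tcp_rot: [[0.997, -0.074, 0.008], [-0.074, -0.997, -0.005], [0.008, 0.005, -1.0]]
force: [0.9, -0.3, -0.6]
opening: 0.65
```

Run:
```python
from h import *
st()
c=cam('wrist');cv2.imwrite("pics/w15.png",c["img"])
c=cam('scene');cv2.imwrite("pics/s15.png",cv2.resize(c["img"][220:400,200:380],None,fx=3.3,fy=3.3))
for t in ("pocket1","lid"): print(t,[(d['conf'],d['at']) for d in mark_of('scene',t)])
```

```text
t 32.8 p [ 0.5731 -0.2467  0.2565] yaw -4.24 tilt 0.55 F [ 0.9 -0.3 -0.6] op 0.65 J [-33.5  28.9  81.6   0.   69.   60.7]
pocket1 [(0.93, [0.5823, -0.1074, 0.0089]), (0.86, [0.58, -0.0165, 0.0091])]
lid [(0.68, [0.5701, -0.248, 0.0165])]
```

View pics/w15.png

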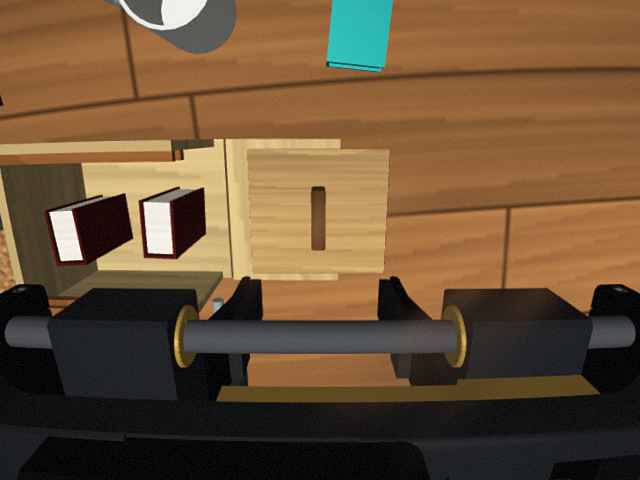

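View pics/s15.png

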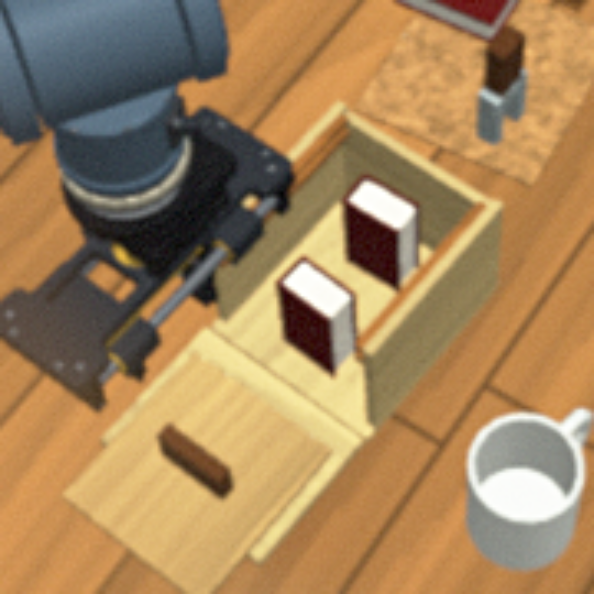

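Lid lies flat on the flap (wrist 318,212). Two pocket books are in the crate. Going above the front one.

Request:
{"method": "send_rows", "body": {
  "plan": [
    [[0.04,0.65,0,0,-0.3],[0.04,0.65,0,0,-0.3],[0.04,0.65,0,0,-0.3],[0.04,0.65,0,0,-0.3],[0.04,0.65,0,0,-0.3],[0.04,0.65,0,0,-0.3],[0.04,0.65,0,0,-0.3],[0,0,0,0,-0.3],[0,0,0,0,-0.3]]
  ]
}}

```text
time_s: 33.9
position: [0.5793, -0.1077, 0.2515]
tcp_rot: [[0.997, -0.072, -0.0], [-0.072, -0.997, -0.0], [-0.0, 0.0, -1.0]]
force: [-0.6, -0.2, 0.7]
opening: 0.651
```

Run:
```python
from h import *
st()
c=cam('wrist')
im=c["img"].copy()
for (x,y,a) in((.582,-.107,-4.5),(.58,-.0165,-4.5)):
    for q in proj(c,box(x,y,a,.052,.03,.098,.098)[:4]): cv2.circle(im,tuple(int(round(v)) for v in q),2,(255,0,0),1)
cv2.imwrite("pics/w16.png",im[60:330,130:490].repeat(2,0).repeat(2,1))
for t in ("pocket1",): print(t,[(d['conf'],d['at']) for d in mark_of('wrist',t)],[(d['conf'],d['at']) for d in mark_of('top',t)] )
```

```text
t 33.9 p [ 0.5793 -0.1077  0.2515] yaw -4.12 tilt 0.02 F [-0.6 -0.2  0.7] op 0.651 J [-21.4  26.7  86.6  -0.   66.7  72.7]
pocket1 [(0.67, [0.5841, -0.1066, 0.0105])] [(0.54, [0.5085, 0.3889, 0.0019])]
```

View pics/w16.png

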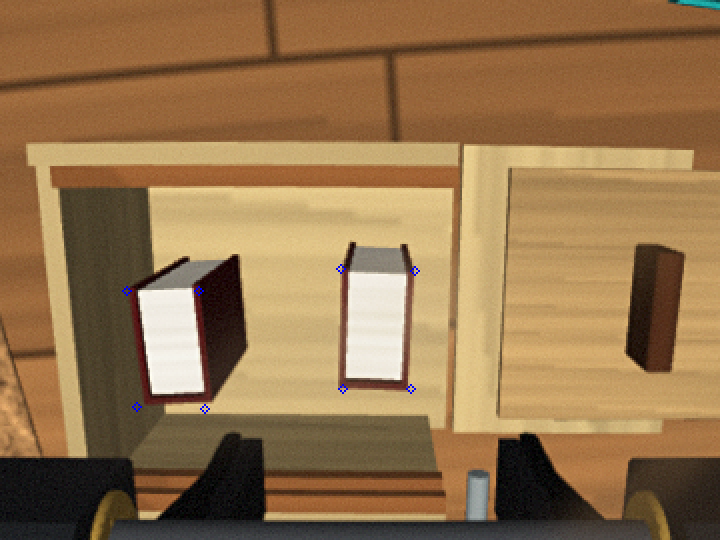

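Request:
{"method": "send_rows", "body": {
  "plan": [
    [[0.09,0.06,-1,0,-0.3],[0,0,-1,0,-0.3],[0,0,-1,0,-0.3],[0,0,-1,0,-0.3],[0,0,-0.9,0,-0.3],[0,0,-0.5,0,-0.3],[0,0,-0.3,0,-0.3],[0,0,0,0,-0.3],[0,0,0,0,1],[0,0,0,0,1],[0,0,0,0,1],[0,0,0,0,1],[0,0,0,0,1],[0,0,0,0,1]]
  ]
}}

```text
time_s: 35.45
position: [0.5825, -0.1073, 0.0812]
tcp_rot: [[0.997, -0.074, 0.001], [-0.074, -0.997, -0.0], [0.001, 0.0, -1.0]]
force: [-0.0, 0.4, 3.8]
opening: 0.342
```

Run:
```python
from h import *
st()
```

```text
t 35.45 p [ 0.5825 -0.1073  0.0812] yaw -4.24 tilt 0.06 F [-0.   0.4  3.8] op 0.342 J [-21.2  40.1  93.9  -0.   45.9  73. ]
```

Request:
{"method": "send_rows", "body": {
  "plan": [
    [[0,0,0.3,0,1],[0,0,0.7,0,1],[0,0,1,0,1],[0,0,1,0,1],[0,0,1,0,1],[0,0,1,0,1],[0,0,0.8,0,1],[0,0,0,0,1]]
  ]
}}

```text
time_s: 36.25
position: [0.5841, -0.1079, 0.2586]
tcp_rot: [[0.997, -0.074, 0.008], [-0.074, -0.997, -0.003], [0.008, 0.002, -1.0]]
force: [0.6, -0.9, -2.1]
opening: 0.343
```

Request:
{"method": "send_rows", "body": {
  "plan": [
    [[-0.13,0.93,0,0,1],[-0.13,0.93,0,0,1],[-0.13,0.93,0,0,1],[-0.13,0.93,0,0,1],[-0.13,0.93,0,0,1],[-0.13,0.93,0,0,1],[-0.13,0.93,0,0,1],[-0.13,0.93,0,0,1],[-0.13,0.93,0,0,1],[-0.13,0.93,0,0,1],[-0.13,0.93,0,0,1],[-0.13,0.93,0,0,1],[-0.13,0.93,0,0,1],[-0.13,0.93,0,0,1],[-0.13,0.93,0,0,1],[-0.13,0.93,0,0,1],[-0.13,0.93,0,0,1],[-0.13,0.93,0,0,1],[-0.13,0.93,0,0,1],[0,0,0,0,1]]
  ]
}}

```text
time_s: 38.25
position: [0.5062, 0.4258, 0.2524]
tcp_rot: [[0.998, -0.07, -0.003], [-0.07, -0.998, 0.0], [-0.003, -0.0, -1.0]]
force: [-0.1, -0.6, -1.7]
opening: 0.345
```

Run:
```python
from h import *
st()
c=cam('wrist')
im=c["img"].copy()
for z in (.006,.03):
    for q in proj(c,box(.5077,.3842,-3,.16,.17,z,z)[:4]): cv2.circle(im,tuple(int(round(v)) for v in q),3,(255,0,0),1)
cv2.imwrite("pics/w17.png",im)
```

```text
t 38.25 p [0.5062 0.4258 0.2524] yaw -4.04 tilt 0.15 F [-0.1 -0.6 -1.7] op 0.345 J [3.040e+01 3.240e+01 7.560e+01 1.000e-01 7.210e+01 1.244e+02]
```

View pics/w17.png

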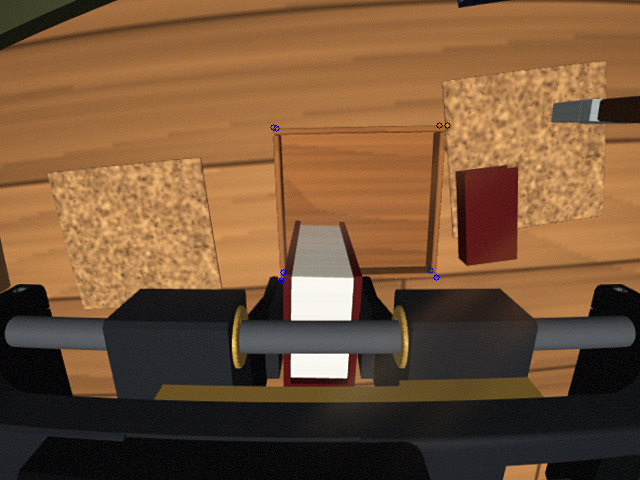

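The book hangs over the tray as predicted. The hardback has been knocked towards the robot and now overhangs the mat edge (487,215), so I'll put it back after the books. Lowering the book.

Request:
{"method": "send_rows", "body": {
  "plan": [
    [[0.1,-0.03,-1,0,1],[0,0,-1,0,1],[0,0,-1,0,1],[0,0,-1,0,1],[0,0,-0.8,0,1],[0,0,-0.4,0,1],[0,0,-0.3,0,1],[0,0,0,0,1],[0,0,0,0,1]]
  ]
}}

```text
time_s: 39.2
position: [0.5117, 0.4221, 0.0904]
tcp_rot: [[0.997, -0.074, 0.001], [-0.074, -0.997, 0.001], [0.001, -0.001, -1.0]]
force: [-0.2, 0.7, -0.1]
opening: 0.347
```

Run:
```python
from h import *
st()
```

```text
t 39.2 p [0.5117 0.4221 0.0904] yaw -4.26 tilt 0.09 F [-0.2  0.7 -0.1] op 0.347 J [ 29.9  43.4  82.6  -0.   53.9 124.2]
```

Request:
{"method": "send_rows", "body": {
  "plan": [
    [[0,0,-0.12,0,1],[0,0,-0.12,0,1],[0,0,-0.1,0,1],[0,0,0,0,1],[0,0,0,0,1]]
  ]
}}

```text
time_s: 39.7
position: [0.511, 0.422, 0.0794]
tcp_rot: [[0.997, -0.074, 0.0], [-0.074, -0.997, -0.0], [0.0, 0.0, -1.0]]
force: [-0.3, -0.5, -0.7]
opening: 0.345
```

Run:
```python
from h import *
st()
```

```text
t 39.7 p [0.511  0.422  0.0794] yaw -4.24 tilt 0.0 F [-0.3 -0.5 -0.7] op 0.345 J [ 29.9  44.2  82.9  -0.   52.8 124.2]
```

Request:
{"method": "send_rows", "body": {
  "plan": [
    [[0,0,-0.03,0,1],[0,0,0,0,1],[0,0,0,0,0.1],[0,0,0,0,-0.1],[0,0,0,0,-0.1],[0,0,0,0,-0.1],[0,0,0.3,0,-0.1],[0,0,0.8,0,-0.1],[0,0,1,0,-0.1],[0,0,1,0,-0.1],[0,0,1,0,-0.1],[0,0,1,0,-0.1],[0,0,0.8,0,-0.1],[0,0,0,0,-0.1]]
  ]
}}

```text
time_s: 41.1
position: [0.5132, 0.4233, 0.2607]
tcp_rot: [[0.997, -0.074, 0.009], [-0.074, -0.997, 0.005], [0.008, -0.006, -1.0]]
force: [0.7, 0.2, -1.0]
opening: 0.55
```

Run:
```python
from h import *
st()
c=cam('wrist');cv2.imwrite("pics/w18.png",c["img"])
m=biggest(redmask(c),(.487,.23),c,.03);print(m.sum(),fit([(c,m)],(.49,.23,(75,95)),.056,.1,.002,.028))
print([(d['conf'],d['at']) for d in mark_of('scene','hardback1')])
c=cam('scene');cv2.imwrite("pics/s18.png",cv2.resize(c["img"][150:330,260:440],None,fx=3.3,fy=3.3))
```

```text
t 41.1 p [0.5132 0.4233 0.2607] yaw -4.25 tilt 0.57 F [ 0.7  0.2 -1. ] op 0.55 J [ 29.9  32.   75.    0.   72.4 124.2]
4650 (array([ 0.4859,  0.2453, 93.7518]), np.float64(0.859))
[(0.93, [0.7577, -0.2969, 0.0017]), (0.76, [0.4855, 0.2484, 0.0014])]
```

View pics/w18.png

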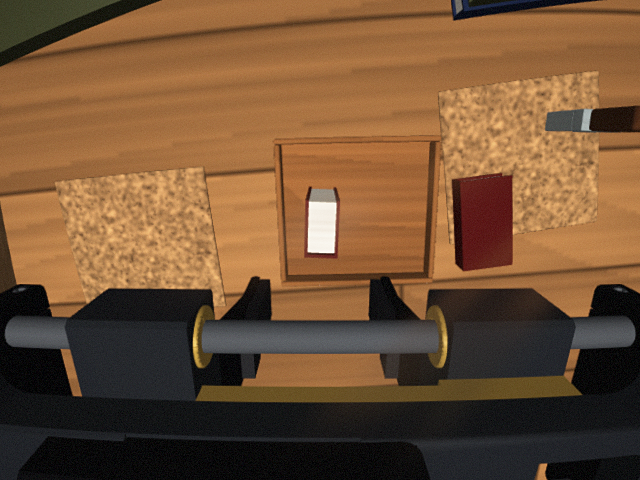

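View pics/s18.png

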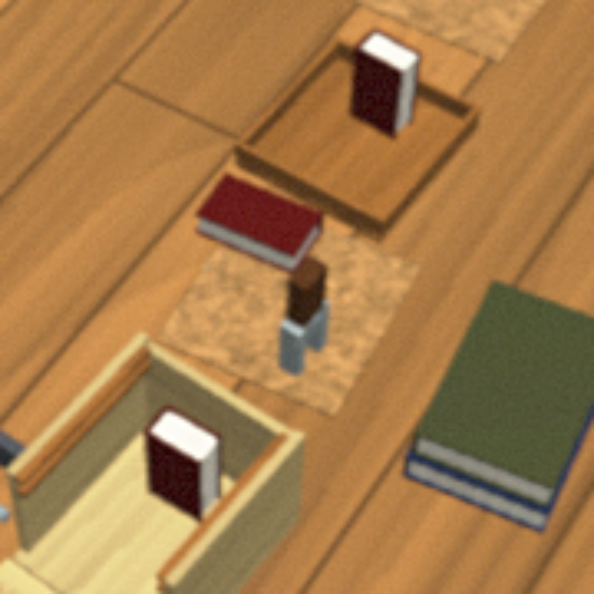

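Book one stands in the tray (322,222). The hardback centre is at about (0.486, 0.247), overhanging the mat by ~25 mm. I'll push it back with closed fingertips from its -x end.

Request:
{"method": "send_rows", "body": {
  "plan": [
    [[-0.45,-0.74,0,0.18,1],[-0.45,-0.74,0,0.18,1],[-0.45,-0.74,0,0.18,1],[-0.45,-0.74,0,0.18,1],[-0.45,-0.74,0,0.18,1],[-0.45,-0.74,0,0.18,1],[-0.45,-0.74,0,0.18,1],[-0.45,-0.74,0,0.18,1],[0,0,0,0,1],[0,0,-0.9,0,1],[0,0,-0.9,0,1],[0,0,-0.9,0,1],[0,0,-0.9,0,1],[0,0,0,0,1]]
  ]
}}

```text
time_s: 42.65
position: [0.4006, 0.2439, 0.1439]
tcp_rot: [[0.998, 0.069, -0.009], [0.069, -0.998, -0.003], [-0.009, 0.002, -1.0]]
force: [-0.2, -0.2, -0.1]
opening: 0.007
```

Run:
```python
from h import *
st()
c=cam('wrist');cv2.imwrite("pics/w19.png",c["img"])
m=biggest(redmask(c),(.487,.247),c,.03);print(m.sum(),fit([(c,m)],(.487,.247,(85,95)),.056,.1,.004,.03))
```

```text
t 42.65 p [0.4006 0.2439 0.1439] yaw 3.98 tilt 0.52 F [-0.2 -0.2 -0.1] op 0.007 J [ 17.6  27.6 109.    0.   43.9 103.6]
12333 (array([ 0.4863,  0.2457, 93.9076]), np.float64(0.983))
```

View pics/w19.png

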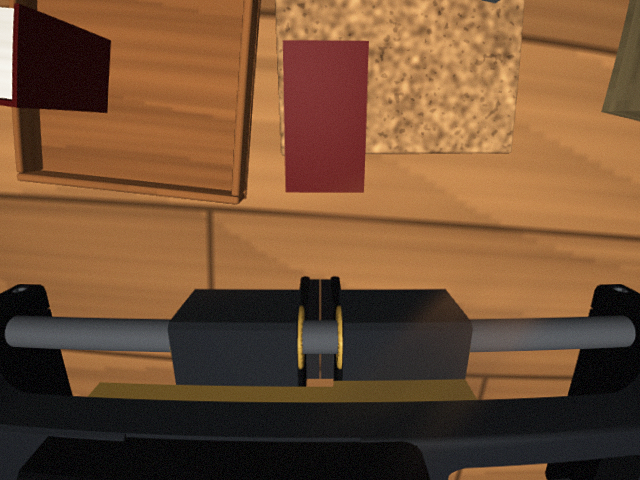

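Request:
{"method": "send_rows", "body": {
  "plan": [
    [[0,-0.1,-0.9,0,1],[0,0,-0.9,0,1],[0,0,-0.9,0,1],[0,0,-0.7,0,1],[0,0,-0.4,0,1],[0,0,0,0,1],[0,0,0,0,1]]
  ]
}}

```text
time_s: 43.4
position: [0.4038, 0.2417, 0.0341]
tcp_rot: [[0.998, 0.07, 0.001], [0.07, -0.998, 0.0], [0.001, -0.0, -1.0]]
force: [0.9, 0.2, 0.3]
opening: 0.007
```

Run:
```python
from h import *
st()
```

```text
t 43.4 p [0.4038 0.2417 0.0341] yaw 4.0 tilt 0.09 F [0.9 0.2 0.3] op 0.007 J [ 17.3  40.2 112.6   0.   27.1 103.3]
```

Request:
{"method": "send_rows", "body": {
  "plan": [
    [[0,0,-0.2,0,1],[0,0,-0.1,0,1],[0,0,0,0,1],[0.28,0,0,0,1],[0.28,0,0,0,1],[0.28,0,0,0,1],[0.28,0,0,0,1],[0.28,0,0,0,1],[0.28,0,0,0,1],[0.28,0,0,0,1],[0,0,0,0,1],[0,0,0,0,1]]
  ]
}}

```text
time_s: 44.6
position: [0.4628, 0.2415, 0.0244]
tcp_rot: [[0.998, 0.07, 0.002], [0.07, -0.998, 0.0], [0.002, -0.0, -1.0]]
force: [-0.9, -0.6, 0.3]
opening: 0.003
```

Run:
```python
from h import *
st()
c=cam('wrist');cv2.imwrite("pics/w20.png",c["img"])
m=biggest(redmask(c),(.52,.247),c,.03);print(m.sum(),fit([(c,m)],(.52,.247,(85,95)),.056,.1,.004,.03))
```

```text
t 44.6 p [0.4628 0.2415 0.0244] yaw 3.99 tilt 0.1 F [-0.9 -0.6  0.3] op 0.003 J [ 15.3  42.8 105.3  -0.   31.8 101.3]
38503 (array([ 0.5264,  0.2461, 93.903 ]), np.float64(0.991))
```

View pics/w20.png

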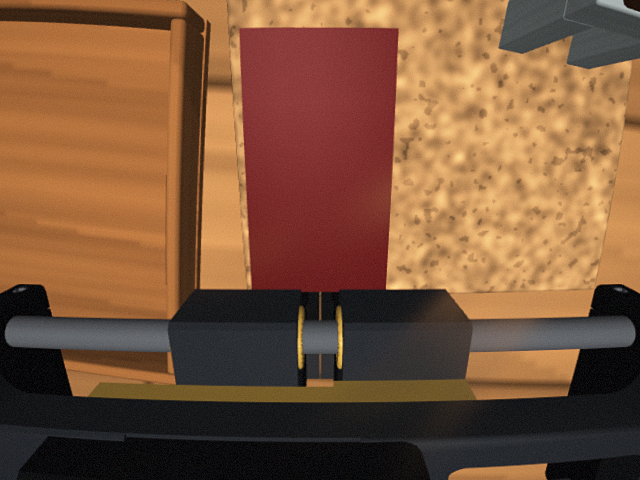

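Request:
{"method": "send_rows", "body": {
  "plan": [
    [[-0.3,0,0,0,1],[-0.3,0,0.3,0,1],[0,0,1,0,1],[0,0,1,0,1],[0,0,1,0,1],[0,0,1,0,1],[0,0,1,0,1],[0,0,1,0,1],[0,0,1,0,0],[0,0,0.3,0,-0.5],[0,0,0,0,-0.5]]
  ]
}}

```text
time_s: 45.75
position: [0.4435, 0.2416, 0.2537]
tcp_rot: [[0.998, 0.07, 0.003], [0.07, -0.998, 0.001], [0.003, -0.001, -1.0]]
force: [0.2, 0.4, 0.5]
opening: 0.193
```

Request:
{"method": "send_rows", "body": {
  "plan": [
    [[0.3,-0.57,0,0.95,-0.5],[0.3,-0.57,0,0.95,-0.5],[0.3,-0.57,0,0.95,-0.5],[0.3,-0.57,0,0.95,-0.5],[0.3,-0.57,0,0.95,-0.5],[0.3,-0.57,0,0.95,-0.5],[0.3,-0.57,0,0.95,-0.5],[0.3,-0.57,0,0.95,-0.5],[0.3,-0.57,0,0.95,-0.5],[0.3,-0.57,0,0.95,-0.5],[0.3,-0.57,0,0.95,-0.5],[0.3,-0.57,0,0.95,-0.5],[0.3,-0.57,0,0.95,-0.5],[0.3,-0.57,0,0.95,-0.5],[0.3,-0.57,0,0.95,-0.5],[0,0,0,0,-0.5],[0,0,0,0,-0.5]]
  ]
}}

```text
time_s: 47.45
position: [0.5773, -0.0147, 0.2505]
tcp_rot: [[0.079, 0.997, -0.004], [0.997, -0.079, 0.001], [0.001, -0.004, -1.0]]
force: [-0.5, 1.0, -0.3]
opening: 0.748
```

Run:
```python
from h import *
st()
c=cam('wrist')
im=c["img"].copy()
for (x,y,a) in((.582,-.0185,-4.5),):
    for q in proj(c,box(x,y,a,.052,.03,.098,.098)[:4]): cv2.circle(im,tuple(int(round(v)) for v in q),2,(255,0,0),1)
cv2.imwrite("pics/w21.png",im[60:330,130:490].repeat(2,0).repeat(2,1))
for t in ("pocket1",): print(t,[(d['conf'],d['at']) for d in mark_of('wrist',t)])
```

```text
t 47.45 p [ 0.5773 -0.0147  0.2505] yaw 85.5 tilt 0.26 F [-0.5  1.  -0.3] op 0.748 J [-12.6  25.9  88.2   0.   66.2  -8.1]
pocket1 [(0.85, [0.5806, -0.0207, 0.0057])]
```

View pics/w21.png

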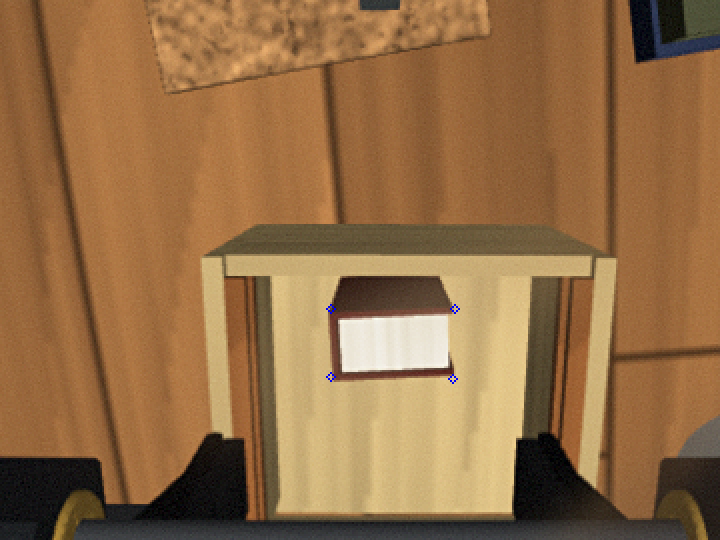

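Request:
{"method": "send_rows", "body": {
  "plan": [
    [[0.12,-0.13,-1,0,-0.5],[0,0,-1,0,-0.5],[0,0,-1,0,-0.5],[0,0,-1,0,-0.5],[0,0,-0.9,0,-0.5],[0,0,-0.5,0,-0.5],[0,0,-0.3,0,-0.5],[0,0,0,0,-0.5],[0,0,0,0,1],[0,0,0,0,1],[0,0,0,0,1],[0,0,0,0,1],[0,0,0,0,1],[0,0,0,0,1]]
  ]
}}

```text
time_s: 48.95
position: [0.5828, -0.0191, 0.0825]
tcp_rot: [[0.076, 0.997, 0.001], [0.997, -0.076, -0.0], [-0.0, 0.001, -1.0]]
force: [-1.2, 0.9, 5.7]
opening: 0.604
```

Run:
```python
from h import *
st()
```

```text
t 48.95 p [ 0.5828 -0.0191  0.0825] yaw 85.64 tilt 0.07 F [-1.2  0.9  5.7] op 0.604 J [-12.9  39.5  95.2   0.   45.2  -8.5]
```

Request:
{"method": "send_rows", "body": {
  "plan": [
    [[0,0,0.3,0,1],[0,0,0.7,0,1],[0,0,1,0,1],[0,0,1,0,1],[0,0,1,0,1],[0,0,1,0,1],[0,0,0.7,0,1],[0,0,0,0,1]]
  ]
}}

```text
time_s: 49.75
position: [0.5844, -0.0195, 0.2561]
tcp_rot: [[0.076, 0.997, 0.008], [0.997, -0.076, -0.002], [-0.001, 0.008, -1.0]]
force: [-0.1, -0.6, -0.9]
opening: 0.6
```

Request:
{"method": "send_rows", "body": {
  "plan": [
    [[-0.2,0.94,0,0,1],[-0.2,0.94,0,0,1],[-0.2,0.94,0,0,1],[-0.2,0.94,0,0,1],[-0.2,0.94,0,0,1],[-0.2,0.94,0,0,1],[-0.2,0.94,0,0,1],[-0.2,0.94,0,0,1],[-0.2,0.94,0,0,1],[-0.2,0.94,0,0,1],[-0.2,0.94,0,0,1],[-0.2,0.94,0,0,1],[-0.2,0.94,0,0,1],[0,0,0,0,1],[0,0,0,0,1]]
  ]
}}

```text
time_s: 51.25
position: [0.5034, 0.3475, 0.2508]
tcp_rot: [[0.074, 0.997, -0.002], [0.997, -0.074, -0.002], [-0.002, -0.002, -1.0]]
force: [0.7, -0.3, -0.7]
opening: 0.6
```

Run:
```python
from h import *
st()
c=cam('wrist');cv2.imwrite("pics/w22.png",c["img"])
```

```text
t 51.25 p [0.5034 0.3475 0.2508] yaw 85.74 tilt 0.18 F [ 0.7 -0.3 -0.7] op 0.6 J [24.2 28.6 83.2 -0.  68.4 28.5]
```

View pics/w22.png

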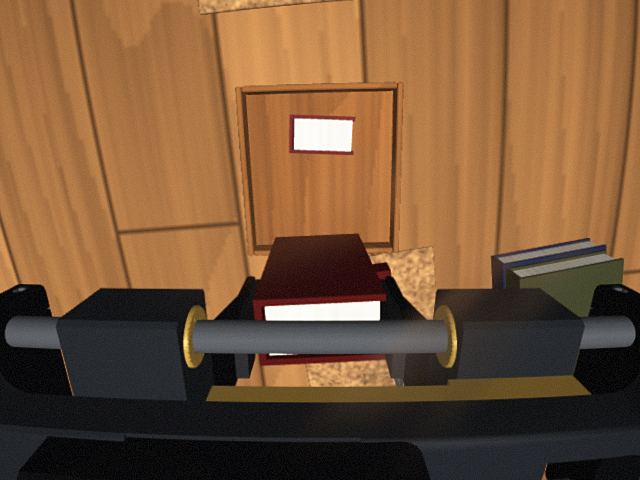

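Request:
{"method": "send_rows", "body": {
  "plan": [
    [[0.05,0.1,-1,0,1],[0,0,-1,0,1],[0,0,-1,0,1],[0,0,-1,0,1],[0,0,-0.8,0,1],[0,0,-0.4,0,1],[0,0,-0.15,0,1],[0,0,-0.1,0,1],[0,0,-0.1,0,1],[0,0,0,0,1],[0,0,0,0,1]]
  ]
}}

```text
time_s: 52.4
position: [0.5064, 0.3508, 0.0868]
tcp_rot: [[0.076, 0.997, 0.001], [0.997, -0.076, 0.001], [0.001, 0.001, -1.0]]
force: [-0.4, -0.7, -0.7]
opening: 0.598
```

Run:
```python
from h import *
st()
```

```text
t 52.4 p [0.5064 0.3508 0.0868] yaw 85.65 tilt 0.09 F [-0.4 -0.7 -0.7] op 0.598 J [24.3 40.9 90.1  0.  48.9 28.7]
```

Request:
{"method": "send_rows", "body": {
  "plan": [
    [[0,0,-0.1,0,1],[0,0,-0.08,0,1],[0,0,-0.05,0,1],[0,0,0,0,1],[0,0,0,0,1],[0,0,0,0,-0.3],[0,0,0,0,-0.5],[0,0,0,0,-0.5],[0,0,0,0,-0.5],[0,0,0.3,0,-0.5],[0,0,0.8,0,-0.5],[0,0,1,0,-0.5],[0,0,1,0,-0.5],[0,0,1,0,-0.5],[0,0,1,0,-0.5],[0,0,0.8,0,-0.5],[0,0,0,0,-0.5]]
  ]
}}

```text
time_s: 54.1
position: [0.5081, 0.3517, 0.2608]
tcp_rot: [[0.076, 0.997, 0.009], [0.997, -0.076, 0.004], [0.005, 0.008, -1.0]]
force: [1.0, 0.4, -0.5]
opening: 0.751
```

Request:
{"method": "send_rows", "body": {
  "plan": [
    [[-0.9,-0.5,0.2,0,-0.5],[-0.9,-0.5,0.2,0,-0.5],[-0.9,-0.5,0.2,0,-0.5],[-0.4,-0.8,0.2,0,-0.5],[0,-0.9,0.2,0,-0.5],[0,-0.9,0,0,-0.5],[0,-0.9,0,0,-0.5],[0,-0.9,0,0,-0.5],[0,-0.9,0,0,-0.5],[0,-0.9,0,0,-0.5],[0,0,0,0,-0.5],[0,0,0,0,-0.5],[0,0,0,0,-0.5]]
  ]
}}

```text
time_s: 55.4
position: [0.4126, 0.1201, 0.2857]
tcp_rot: [[0.076, 0.997, -0.001], [0.997, -0.076, 0.0], [0.0, -0.001, -1.0]]
force: [1.0, -0.6, 0.5]
opening: 0.753
```

Run:
```python
from h import *
st()
c=cam('scene');cv2.imwrite("pics/s23.png",c["img"]);cv2.imwrite("pics/s23a.png",cv2.resize(c["img"][140:410,200:440],None,fx=2.2,fy=2.2))
m=biggest(redmask(c),(.526,.246),c,.02);print(fit([(c,m)],(.526,.246,(85,95)),.056,.1,.004,.03))
c=cam('top');cv2.imwrite("pics/t23.png",cv2.resize(c["img"][120:300,180:450],None,fx=2.9,fy=2.9))
for t in("hardback1","fork","pocket1","lid","mug","stack","tin"):
    print(t,[(d['conf'],np.round(d['at'],3).tolist()) for d in mark_of('scene',t)],[(d['conf'],np.round(d['at'],3).tolist()) for d in mark_of('top',t)])
```

```text
t 55.4 p [0.4126 0.1201 0.2857] yaw 85.66 tilt 0.05 F [ 1.  -0.6  0.5] op 0.753 J [  1.2  11.3 105.1   0.   63.6   5.6]
(array([  0.5217,   0.2585, 101.0469]), np.float64(0.62))
hardback1 [(0.97, [0.528, 0.247, 0.004]), (0.67, [0.761, -0.296, 0.003])] [(0.87, [0.528, 0.243, 0.004]), (0.74, [0.511, 0.422, 0.006]), (0.65, [0.769, -0.301, 0.003])]
fork [(0.77, [0.588, 0.151, 0.006])] [(0.52, [0.588, 0.152, -0.0]), (0.17, [0.463, -0.142, 0.092])]
pocket1 [(0.96, [0.509, 0.42, 0.006]), (0.57, [0.504, 0.353, 0.011])] [(0.75, [0.501, 0.352, 0.012]), (0.55, [0.508, 0.42, 0.004])]
lid [(0.86, [0.572, -0.248, 0.016])] [(0.91, [0.571, -0.249, 0.013])]
mug [(0.78, [0.781, -0.141, 0.001])] [(0.7, [0.78, -0.14, 0.001])]
stack [(0.67, [0.766, 0.191, 0.001])] [(0.97, [0.764, 0.188, -0.002])]
tin [(0.84, [0.306, -0.432, 0.001])] [(0.98, [0.302, -0.431, -0.0]), (0.19, [0.585, 0.153, 0.001])]
```

View pics/s23a.png

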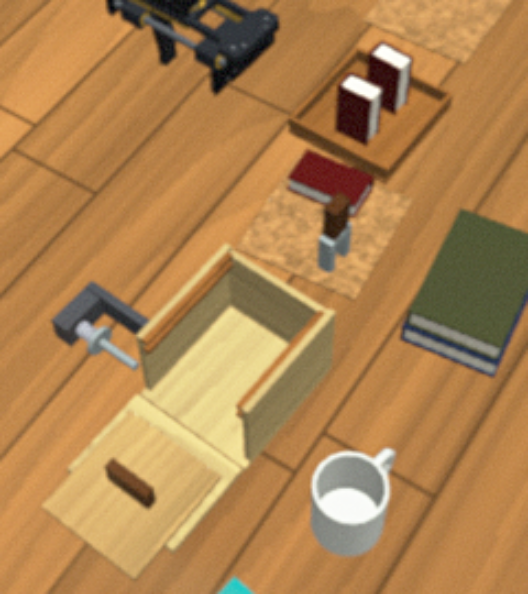

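View pics/t23.png

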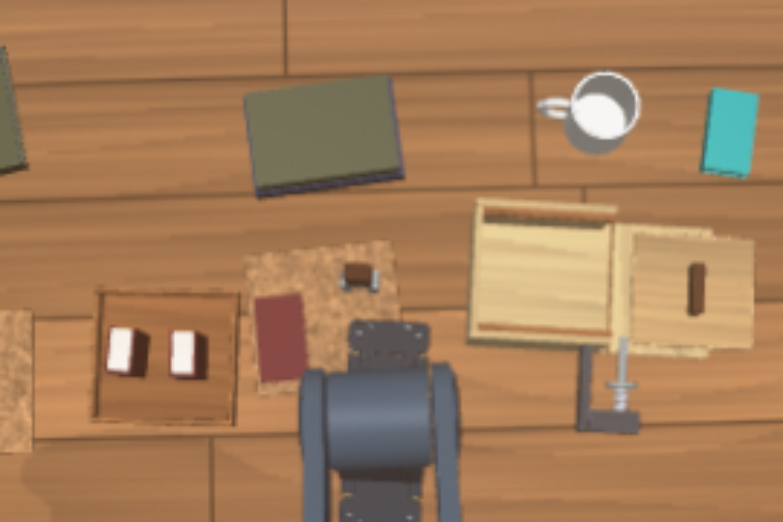

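Every item is in place: the crate is empty, both books stand in the tray, the fork and hardback are on the mat, and the lid lies on the flap. The arm is clear of everything, so I'm handing in.

```bash
python3 -c "
from rig import bot
print(bot.hand_in())"
```

```text
the job is handed in; nothing more can be done
None
```

I handed the job in at about 55 s with all the steps done in the order asked. No verdict is reported.

**What I did**
1. Moved the one hardback present onto the mat.
2. Pushed the bar's collar aside with the fork. The flap fell fully open, and I stood the fork back on the mat.
3. Slid the lid out and laid it flat on the open flap.
4. Stood both pocket books, the only two in the crate, upright in the tray.

While I was moving the first pocket book, the hardback got knocked about 3 cm and overhung the mat by about 25 mm. I pushed it back with closed fingertips until it was fully on.

**Last checks (scene and top cameras)**
- **Crate:** empty.
- **Pocket books:** upright in the tray at about (0.51, 0.42) and (0.50, 0.35).
- **Fork:** standing on the mat at (0.588, 0.151).
- **Hardback:** on the mat at (0.527, 0.246).
- **Lid:** flat at (0.571, -0.248).
- **Mug, big books and cash tin:** at their starting positions, within the measuring error.
- **Arm:** clear of everything.

One check disagreed: my colour fit of the hardback in the scene picture was poor (0.62 overlap, about 1 cm off), probably because the fork partly hides it there. The close wrist fit (0.99) and the network readings from both cameras agree on the position above. The networks also gave a few false hits, such as the turquoise book reported as a hardback, and I ignored those.

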